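# Hang two rinsed bottles neck-down on the drying pegs

## Robot

A 6-joint arm with a two-finger parallel gripper is mounted at the origin on the work surface. World frame = base frame: x ahead of the robot, y to its left, z up, the work surface at z = 0. Lengths are in m, angles in rad, forces in N, time in s.
With the tool pointing down it reaches from about 0.375 to 0.9 m from the base axis. Payload 3.1 kg.
Tool frame: the origin (TCP) lies at the very end of the fingers, on their centre line; the grasp point (between the pads) lies robot.grasp_offset behind it (robot.grasp_offset is the distance from the TCP to the grasp point, in m); z points along the fingers, y is the direction in which the jaws open and shut (so a half turn about z gives the same grasp; the last joint's range is limited). The gripper opens to 87 mm and grips with 3 to 60 N. Pads are 19 mm wide; open, the fingers measure 117 mm over their backs; the gripper's body (75 mm by 190 mm) begins 51 mm behind the grasp point.
Start: joints at [1.014, 0.527, 1.433, -0, 1.181, -0.178], TCP at [0.231, 0.581, 0.223] pointing down, gripper open.
Joint ranges: [-3.08, 3.08], [-0.75, 2.2], [0.22, 2.44], [-1.43, 4.57], [0, 2.65], [-2.85, 2.85]. Speed limits (rad/s): [2.79, 2.79, 3.14, 3.14, 3.14, 3.14].

## Interface

Orientations are given as a unit quaternion [x, y, z, w].
In Python, from rig import robot gives the robot as it stands.
- The arm moves only by the tool drive_tool, never from a script. Its argument "targets" is one flat list of numbers, 6 for each row, row after row: the shift along the tool's x, y, z in cm, then the turn, a rotation vector about the tool's x, y, z in degrees. A call has 1 to 12 rows; each row is the pose to reach, as a shift and turn from the pose commanded when the call began, along the tool's axes at that moment; what a row does not reach only later rows make up. A row lasts 1/12 s, in which the tool goes at most 41.7 mm and 7.16 degrees, less where a joint would pass 70% of its speed; a pose out of reach is approached as far as the arm can. A call with a gripper value outside its range is refused whole. "grip" is the gripper command: -1 is fully open, 1 is shut, values between are in proportion, set as the call begins (left out, the last holds). The fingers move at their own pace and stop on an object; "squeeze" is the grip in N (left out, the last holds). Time passes only in rows, so rows that repeat a pose let the fingers close. It gives the time, the measured TCP pose, the force and the opening at its end, in the units of the state.
- robot.get_obs(): the state, without advancing time (a new reading comes with each control period).
- robot.camera(name): name is "scene" or "side" or "wrist"; returns (picture, depth): 480x640x3 uint8, red, green, blue; 480x640 float32, m along the optical axis (not along the pixel's ray), 0 where there is no reading.
- robot.calibration(name): a dict with "mtx" (3x3 intrinsics, pixels), "distortion" ([k1, k2, p1, p2, k3] as OpenCV has them; the pictures are not rectified), "R" (3x3) and "t" (3): a world point X has camera coordinates R X + t; the wrist camera has in their place "hand_eye" (4x4, takes a point from camera to tool coordinates, whose origin is the TCP and whose axes are the flange's). Camera axes: x right, y down, z forward; pixel columns grow to the right and rows downward; lengths in m; the calibration is good to about 2 mm. A picture is of the moment at which its call begins: read the wrist's pose just before it. calibration takes no time and is no camera call.
- robot.hand_in(): hands the job in, once; it reports no verdict.
The state is a dict: "time": time; "q": joint angles; "joint_velocities": joint speeds; "joint_torque": joint torques, N m; "position": TCP position; "tool_rot": TCP orientation; "ft_force": force on the tool from outside, world axes, zero at the start; "moment": the same for the moment, N m; "grip_width": finger opening in m.
Only numpy, scipy, OpenCV 4.12 (cv2) and the standard library are available. Lean on these libraries where they do the work, as an engineer would, in place of code of your own. Each camera call takes 0.05 s, during which the arm holds its last target.

## Task

The two square bottles lying in the blue tray have been rinsed: turn each one neck-down and lower it over the drying peg that suits its neck, the large bottle on the thick peg and the small bottle on the free thin peg, until its mouth sits flat on the peg's foot. Set them down, do not let them fall. Leave the round bottle that is already drying, the spray can and the bin of cells where they stand.

Things in the scene. Friction and masses are not known exactly. Their poses are not given: they have to be found in the camera images.
- large_bottle: large white hollow square bottle, loose, 110 g: body 56 x 56 x 100 mm long, flat shoulder, round neck 40 mm across and 30 mm long, bore 28 mm; walls 4 mm, base 5 mm. Starts lying on a flat side in the tray. Origin: on the long axis, at the middle of the square body (50 mm from base and shoulder, 80 mm from the mouth). x axis from base to mouth; y, z square to the sides
- large_bottle_mouth (a point): centre of the mouth (open end of the neck) of the large bottle; axes as body large_bottle
- small_bottle: small white hollow square bottle, loose, 80 g: body 44 x 44 x 90 mm long, flat shoulder, round neck 30 mm across and 30 mm long, bore 20 mm; walls 4 mm, base 5 mm. Starts lying on a flat side in the tray. Origin: on the long axis, at the middle of the square body (45 mm from base and shoulder, 75 mm from the mouth). x axis from base to mouth; y, z square to the sides
- small_bottle_mouth (a point): centre of the mouth of the small bottle; axes as body small_bottle
- rack: fixed drying rack: flat aluminium plate 110 x 310 mm, top 50 mm above the table, on two end legs. Origin: centre of its underside, on the table; x across it (away from the robot), y along it. Three pegs stand on it in a row along y, 105 mm apart (y = -105, 0, +105 mm); which peg stands where varies
- thick_peg: fixed upright steel peg 20 mm in diameter on a grey round foot (52 mm across, 6 mm thick) on the rack; the peg rises 75 mm above the foot, its top 11 mm tapering to 8 mm. Too thick for the small bottle's neck. Origin: centre of the foot's underside; z up
- thick_peg_foot (a point): centre of the top face of the thick peg's foot, on the peg's axis (56 mm above the table); the large bottle's mouth must come down to here
- thin_peg: fixed upright steel peg 12 mm in diameter on the same kind of foot, rising 75 mm above it, its top 11 mm tapering to 5 mm. Origin: centre of the foot's underside; z up
- thin_peg_foot (a point): centre of the top face of the thin peg's foot (56 mm above the table); the small bottle's mouth must come down to here
- parked_bottle: round white bottle, 58 mm in diameter and 140 mm tall, loose, already hanging neck-down on the third peg of the rack, its base up at 196 mm above the table. Origin: centre of its mouth, on the foot; leave it alone
- tray: fixed shallow blue tray 240 x 300 mm, floor 4 mm thick, rim 16 mm high. Origin: centre of its underside, on the table; x away from the robot, y along its 300 mm side. Tray and rack lie left and right of the robot's middle line, either way round
- can: loose standing grey spray can, 52 mm in diameter, 165 mm tall, 280 g, between tray and rack. Origin: centre of its underside; leave it alone
- cell_bin: loose heavy blue bin 105 x 130 mm full of green cylindrical cells, 60 mm tall, in front of the robot, nearer than tray and rack. Origin: centre of its underside; leave it alone
Not all that is in view belongs to the job. What is shaped like the large_bottle but brown is not meant. What is shaped like the small_bottle but pink is not meant.

How it is judged:
By the outcome, as a careful person would: the job done as asked, in the order asked, and still so for the second after the job is handed in, with the robot touching nothing.
It also fails if it takes over 72 s, if anything falls off the work surface, if the arm or the gripper's body presses on something with over 40 N, if the wrist force passes 120 N, or if a joint passes its speed limit or range.

## Working session

There is one attempt and no reset: what is moved stays moved. The work goes in short steps, Python scripts to look and compute and a tool call to move; the robot and the scene stay as the last step left them, time stands still between calls to the robot, and variables do not carry over. Pictures are saved under pics/ and viewed, and the job is handed in when it is done.

Besides the shell and the picture viewer there is one more tool, called as name(argument=value, ...) on one line, values as JSON. drive_tool: Moves the arm, as the interface text tells. Its arguments: {"type":"object","properties":{"targets":{"type":"array","items":{"type":"number"}},"grip":{"type":"number"},"squeeze":{"type":"number"}},"required":["targets"]}

```bash
mkdir -p pics; ls
python3 - <<'E'
from rig import robot
import cv2,numpy as np
print(robot.grasp_offset); print(robot.get_obs())
for n in("scene","side","wrist"):
    p,d=robot.camera(n); cv2.imwrite(f"pics/{n}0.png",p[:,:,::-1]); np.save(f"pics/{n}0.npy",d); np.save(f"pics/{n}0rgb.npy",p)
    print(n,robot.calibration(n))
E
```

```text
pics
0.0187
{'time': 0.0, 'q': array([ 1.01347079e+00,  5.28438255e-01,  1.43389179e+00, -3.12880841e-05,
        1.18141446e+00, -1.78478403e-01]), 'joint_velocities': array([-3.83750731e-04,  1.82770011e-05,  1.15533936e-03,  6.31440776e-04,
        1.03356335e-03, -7.54459630e-04]), 'joint_torque': array([-2.13238700e-04, -4.40053868e+01, -1.76593155e+01,  6.33243145e-02,
        5.83922176e-02, -1.75244518e-04]), 'position': array([0.23073015, 0.58006219, 0.22159214]), 'tool_rot': array([ 1.88286849e-01,  9.82113489e-01, -1.00913128e-03, -3.73467073e-04]), 'ft_force': array([ 0.3783918 , -0.69353113, -0.78442899]), 'moment': array([-0.01414293, -0.03028118, -0.02078671]), 'grip_width': 0.08698489327349249}
scene {'mtx': array([[590.9782844 ,   0.        , 320.2873627 ],
       [  0.        , 590.9782844 , 231.00483556],
       [  0.        ,   0.        ,   1.        ]]), 'distortion': array([0.01034064, 0.        , 0.        , 0.        , 0.        ]), 'R': array([[ 0.47698895,  0.87885274, -0.00997026],
       [ 0.75323285, -0.41460288, -0.51063169],
       [-0.45290376,  0.236
[... 443 characters left out ...]
.07437066, -0.71029903, -0.6999602 ]]), 't': array([0.58180001, 0.13150918, 0.98965624])}
wrist {'mtx': array([[346.07662109,   0.        , 313.08467968],
       [  0.        , 346.07662109, 237.0661924 ],
       [  0.        ,   0.        ,   1.        ]]), 'distortion': array([-0.05582202,  0.        ,  0.        ,  0.        ,  0.        ]), 'hand_eye': array([[ 6.74988115e-04, -9.66237257e-01, -2.57653077e-01,
         7.02691497e-02],
       [ 9.99999740e-01,  7.17351671e-04, -7.04201605e-05,
        -1.13808460e-03],
       [ 2.52870448e-04, -2.57652962e-01,  9.66237490e-01,
        -1.61563028e-01],
       [ 0.00000000e+00,  0.00000000e+00,  0.00000000e+00,
         1.00000000e+00]])}
```

View pics/scene0.png

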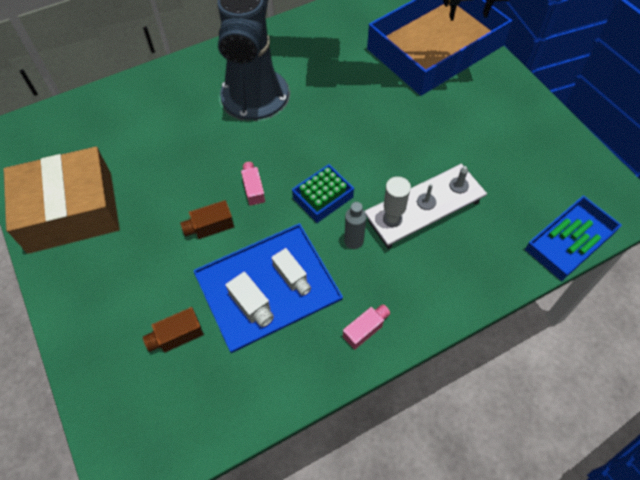

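View pics/side0.png

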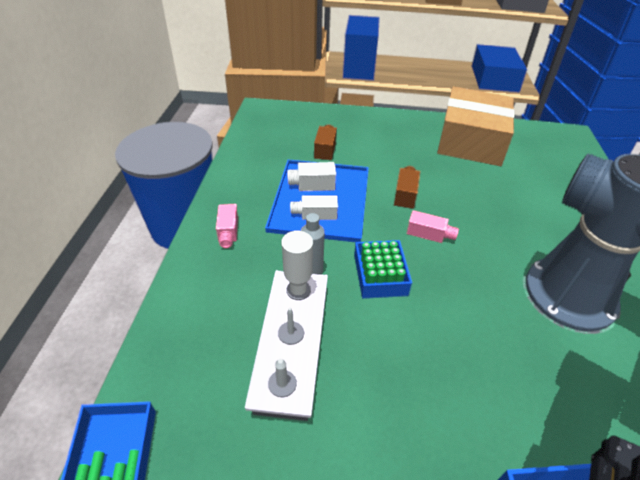

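View pics/wrist0.png

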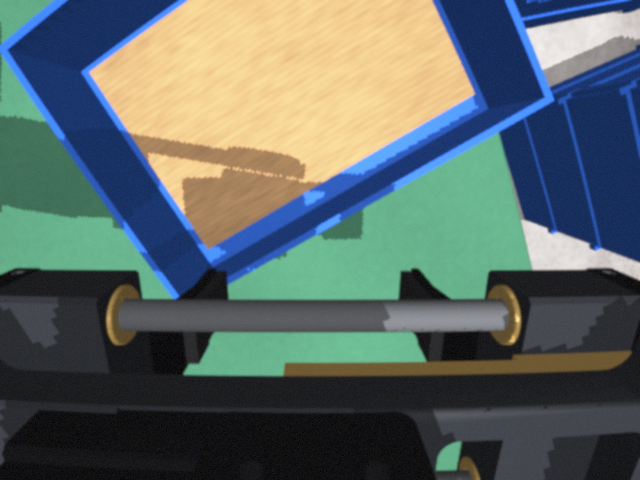

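The scene view shows the tray with a large white bottle at about (248,298) and a small white one at about (290,271). The rack runs from (370,215) to (485,185), with the parked bottle at (397,195) and pegs at (428,200) and (460,180). The brown bottles at (207,220) and (173,330), and the pink ones at (253,183) and (366,326), are decoys.

```bash
cat > h.py <<'E'
import numpy as np,cv2
from rig import robot
def cast(cal,px,z,R=None,t=None):
    px=np.atleast_2d(np.array(px,float))
    u=cv2.undistortPoints(px[:,None],cal['mtx'],cal['distortion'])[:,0]
    R=cal['R'] if R is None else R; t=cal['t'] if t is None else t
    d=np.c_[u,np.ones(len(u))]@R; c=-R.T@t
    return c+d*((z-c[2])/d[:,2])[:,None]
def pts(cal,px,dep,R=None,t=None):
    px=np.atleast_2d(np.array(px,float))
    u=cv2.undistortPoints(px[:,None],cal['mtx'],cal['distortion'])[:,0]
    R=cal['R'] if R is None else R; t=cal['t'] if t is None else t
    X=np.c_[u,np.ones(len(u))]*np.array(dep)[:,None]
    return (X-t)@R
def cloud(name,img,dep,mask):
    v,u=np.nonzero(mask&(dep>0)); return pts(robot.calibration(name),np.c_[u,v],dep[v,u]),u,v
E
python3 - <<'E'
from h import *
for n,boxes in (("scene",((210,260,275,335),(268,240,318,300),(360,160,490,245))),("side",((280,158,340,193),(285,193,343,222),(245,225,330,415)))):
    p=np.load(f"pics/{n}0rgb.npy");d=np.load(f"pics/{n}0.npy");s=[]
    for i,(a,b,c,e) in enumerate(boxes):
        s.append(cv2.resize(p[b:e,a:c,::-1],(380,380)))
    cv2.imwrite(f"pics/{n}crop.png",cv2.resize(np.hstack(s),(800,267)))
    hsv=cv2.cvtColor(p,cv2.COLOR_RGB2HSV)
    for a,b,c,e in boxes[:2]:
        m=np.zeros(d.shape,bool);m[b:e,a:c]=True
        m&=(hsv[...,1]<70)&(hsv[...,2]>90)
        P,u,v=cloud(n,p,d,m)
        print(n,len(P),"z pct",np.percentile(P[:,2],[5,50,90,98]).round(4))
        top=m.copy();zt=np.percentile(P[:,2],80)
        T=P[abs(P[:,2]-zt)<.006]
        r=cv2.minAreaRect((T[:,:2]*1000).astype(np.float32));print(' top rect mm',r, T.mean(0).round(4))
        r=cv2.minAreaRect((P[:,:2]*1000).astype(np.float32));print(' all rect mm',r)
    a,b,c,e=boxes[2];m=np.zeros(d.shape,bool);m[b:e,a:c]=True
    P,u,v=cloud(n,p,d,m)
    pl=P[(abs(P[:,2]-.05)<.003)]
    print(' rack',cv2.minAreaRect((pl[:,:2]*1000).astype(np.float32)))
    for lo in(.075,.1,.115,.125,.14):
        T=P[(P[:,2]>lo)&(P[:,2]<.136)] if lo<.136 else P[P[:,2]>lo]
        print(lo,len(T))
        k=T[:,:2]
        lab=cv2.partition if 0 else None
        import scipy.cluster.hierarchy as H
        if len(k)>2:
            L=H.fcluster(H.linkage(k),.015,'distance')
            for q in set(L):
                w=k[L==q]
                if len(w)>4: print('   ',w.mean(0).round(4),np.ptp(w,0).round(4),len(w),T[L==q][:,2].max().round(3))
E
```

```text
scene 1250 z pct [0.0259 0.0578 0.0624 0.0643]
 top rect mm ((638.2797241210938, -306.92584228515625), (124.17144775390625, 57.25197982788086), 10.161835670471191) [ 0.6289 -0.309   0.0596]
 all rect mm ((617.083740234375, -303.1727600097656), (122.40450286865234, 169.68397521972656), 61.86893844604492)
scene 821 z pct [0.0263 0.0459 0.0506 0.0527]
 top rect mm ((619.0877075195312, -183.9501953125), (119.57604217529297, 45.47459411621094), 7.790275573730469) [ 0.6076 -0.1856  0.0476]
 all rect mm ((606.1484375, -179.19351196289062), (147.77342224121094, 58.150550842285156), 7.119869232177734)
 rack ((613.4653930664062, 189.14651489257812), (116.68817901611328, 367.2381286621094), 1.4303754568099976)
0.075 485
    [0.6136 0.3159] [0.0196 0.0188] 124 0.136
    [0.6135 0.2136] [0.013  0.0124] 66 0.133
    [0.618  0.0151] [0.0313 0.0289] 112 0.136
    [0.6311 0.0971] [0.0435 0.0524] 183 0.136
0.1 355
    [0.6134 0.3164] [0.0186 0.0188] 79 0.136
    [0.6131 0.2136] [0.011  0.0118] 39 0.133
    [0.6167 0.0157] [0.0313 0.0289] 86 0.136
    [0.6322 0.0963] [0.0435 0.0524] 151 0.136
0.115 265
[... 1360 characters left out ...]
0565 0.0388] 348 0.136
0.1 767
    [0.6102 0.3257] [0.0199 0.0179] 178 0.133
    [0.6121 0.2199] [0.0105 0.0076] 73 0.132
    [0.5889 0.0203] [0.0504 0.0437] 238 0.136
    [0.6109 0.1337] [0.0565 0.0388] 278 0.136
0.115 551
    [0.6106 0.3244] [0.0199 0.0178] 120 0.133
    [0.6121 0.2194] [0.0096 0.0076] 45 0.132
    [0.5907 0.0189] [0.0503 0.0436] 182 0.136
    [0.6108 0.1334] [0.0561 0.0388] 204 0.136
0.125 315
    [0.6109 0.3229] [0.0146 0.0117] 55 0.133
    [0.6121 0.2181] [0.007  0.0061] 16 0.132
    [0.5934 0.0174] [0.0484 0.0436] 137 0.136
    [0.6103 0.1335] [0.0548 0.0359] 107 0.136
0.14 1199
    [0.6122 0.1234] [0.058  0.0588] 1134 0.199
    [0.598  0.0187] [0.0254 0.0131] 65 0.155
```

```bash
ls pics
```

```text
scene0.npy
scene0.png
scene0rgb.npy
scenecrop.png
side0.npy
side0.png
side0rgb.npy
sidecrop.png
wrist0.npy
wrist0.png
wrist0rgb.npy
```

View pics/scenecrop.png

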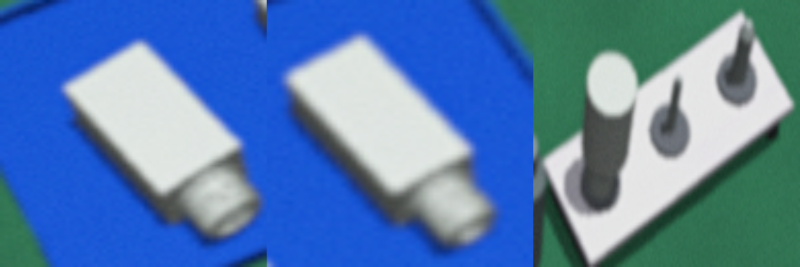

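View pics/sidecrop.png

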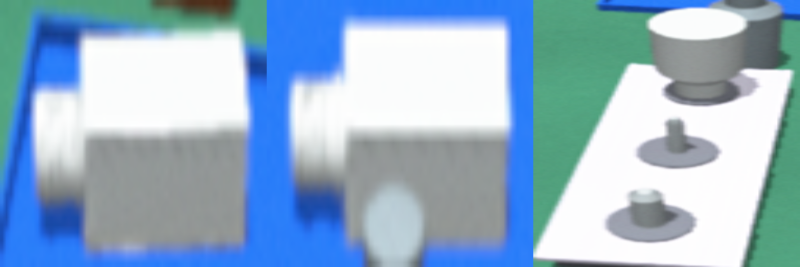

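Candidates: the white square bottles at scene px (248,298), large, and (290,271), small, lie in the tray and match the description. The brown ones at (207,220) and (173,330) and the pink ones at (253,183) and (366,326) have the wrong colour and lie outside the tray. The crops confirm both bottles point neck-away (+x). They also show the thin peg in the middle (y≈0.217) and the thick peg at the end (y≈0.32). I'll go above the tray for a close wrist measurement.

```bash
cat >> h.py <<'E'
from scipy.spatial.transform import Rotation as Ro
import json,os
def log(o):
    with open('poses.txt','a') as f: f.write(json.dumps([list(map(float,o['q'])),list(map(float,o['position'])),list(map(float,o['tool_rot']))])+'\n')
def state():
    o=robot.get_obs(); log(o); return o
def to(pos,R=None,o=None):
    """shift cm & rotvec deg from current to world pose"""
    o=o or state(); R0=Ro.from_quat(o['tool_rot'])
    s=R0.inv().apply(np.array(pos)-o['position'])*100
    r=(R0.inv()*R).as_rotvec(degrees=True) if R is not None else None
    return s.round(2),None if r is None else r.round(1)
def down(az): # tool down with tool x at azimuth az deg
    a=np.radians(az); x=np.array([np.cos(a),np.sin(a),0]); z=np.array([0,0,-1.]); return Ro.from_matrix(np.c_[x,np.cross(z,x),z])
E
python3 - <<'E'
from h import *
print(to([.44,.16,.32],down(80)),to([.62,-.245,.30],down(9)))
E
```

```text
(array([-34.97, -31.32,  -9.78]), array([-0.1,  0.1, 78.3])) (array([-66.67, -62.29,  -7.74]), array([-1.000e-01,  1.000e-01,  1.493e+02]))
```

drive_tool(targets=[-35,-31.3,-9.8,0,0,78.3,-35,-31.3,-9.8,0,0,78.3,-35,-31.3,-9.8,0,0,78.3,-35,-31.3,-9.8,0,0,78.3,-35,-31.3,-9.8,0,0,78.3,-35,-31.3,-9.8,0,0,78.3,-35,-31.3,-9.8,0,0,78.3,-35,-31.3,-9.8,0,0,78.3,-35,-31.3,-9.8,0,0,78.3,-35,-31.3,-9.8,0,0,78.3,-35,-31.3,-9.8,0,0,78.3,-35,-31.3,-9.8,0,0,78.3], grip=-1)

```text
time: 1.15
position: [0.4427, 0.1569, 0.3216]
tool_rot: [0.768, 0.64, 0.001, 0.001]
ft_force: [-0.6, 0.2, -0.6]
grip_width: 0.0871
```

Run:
```python
from h import *
o=state(); print(o['q'],o['position']);print(to([.62,-.245,.30],down(9),o))
```

```text
[ 0.10310717  0.19617455  1.67205928 -0.00171776  1.27064802  0.28531721] [0.44270419 0.15689714 0.32157541]
(array([-36.32,  24.69,   2.26]), array([ 0.2, -0.1, 70.6]))
```

drive_tool(targets=[-36.3,24.7,2.3,0,0,70.6,-36.3,24.7,2.3,0,0,70.6,-36.3,24.7,2.3,0,0,70.6,-36.3,24.7,2.3,0,0,70.6,-36.3,24.7,2.3,0,0,70.6,-36.3,24.7,2.3,0,0,70.6,-36.3,24.7,2.3,0,0,70.6,-36.3,24.7,2.3,0,0,70.6,-36.3,24.7,2.3,0,0,70.6,-36.3,24.7,2.3,0,0,70.6,-36.3,24.7,2.3,0,0,70.6,-36.3,24.7,2.3,0,0,70.6])

```text
time: 2.15
position: [0.6219, -0.2457, 0.2958]
tool_rot: [0.997, 0.079, 0.0, 0.001]
ft_force: [-0.1, -0.0, -0.0]
grip_width: 0.0869
```

```bash
cat >> h.py <<'E'
def wcam(o):
    H=robot.calibration('wrist')['hand_eye']; T=np.eye(4); T[:3,:3]=Ro.from_quat(o['tool_rot']).as_matrix(); T[:3,3]=o['position']
    C=np.linalg.inv(T@H); return C[:3,:3],C[:3,3]
def snap(n,f):
    o=state(); p,d=robot.camera(n); cv2.imwrite(f'pics/{f}.png',p[:,:,::-1]); np.savez(f'pics/{f}.npz',p=p,d=d,q=o['tool_rot'],x=o['position']); return o,p,d
E
python3 - <<'E'
from h import *
o,p,d=snap('wrist','w1'); print(o['time'],o['q'],o['position'])
E
```

```text
2.15 [-0.54220886  0.52359973  1.2266286  -0.00170065  1.39000903  0.86986779] [ 0.62189186 -0.24566026  0.29578623]
```

View pics/w1.png

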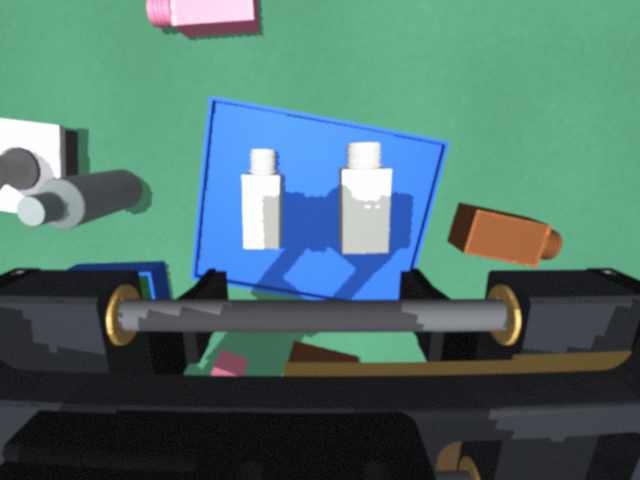

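The wrist view shows the large bottle's body at about (365,210) and its neck at (364,155), with the small bottle's body at (263,212) and its neck at (264,160). Both necks point away from the robot.

```bash
cat > bot.py <<'E'
from h import *
def bottles(f,boxes):
    D=np.load(f'pics/{f}.npz');p,d=D['p'],D['d'];o=dict(tool_rot=D['q'],position=D['x']);R,t=wcam(o);cal=robot.calibration('wrist')
    hsv=cv2.cvtColor(p,cv2.COLOR_RGB2HSV); out=[]
    for (a,b,c,e),zt,L,W in boxes:
        m=np.zeros(d.shape,bool);m[b:e,a:c]=True;m&=(hsv[...,1]<90)&(hsv[...,2]>60)&(d>0)
        v,u=np.nonzero(m);P=pts(cal,np.c_[u,v],d[v,u],R,t)
        s=abs(P[:,2]-zt)<.008
        Q=cast(cal,np.c_[u,v][s],zt,R,t)   # rays onto the top plane
        # body part: cut neck by width along axis
        r0=cv2.minAreaRect((Q[:,:2]*1000).astype(np.float32))
        ang=np.radians(r0[2]); 
        if r0[1][0]<r0[1][1]: ang+=np.pi/2
        if np.cos(ang)<0: ang+=np.pi
        for _ in range(3):
            ax=np.array([np.cos(ang),np.sin(ang)]);n=np.array([-ax[1],ax[0]])
            s1=Q[:,:2]@ax; s0=np.percentile(s1,.5)
            B=Q[(s1>s0+.01)&(s1<s0+L-.01)]
            # edges: for bins along the axis, min/max across
            bs=B[:,:2]@ax;bn=B[:,:2]@n;ed=[]
            for k in np.arange(bs.min(),bs.max(),.004):
                w=(bs>=k)&(bs<k+.004)
                if w.sum()>5: ed.append((k+.002,bn[w].min(),bn[w].max()))
            ed=np.array(ed);mid=(ed[:,1]+ed[:,2])/2
            ang+=np.polyfit(ed[:,0],mid,1)[0]
        print('zmed',np.median(P[s][:,2]).round(4),'angle deg',np.degrees(ang).round(2),'width',np.median(ed[:,2]-ed[:,1]).round(4))
        nn=np.median(mid); wide=(abs(Q[:,:2]@n-nn)>W*.40); sb=Q[wide][:,:2]@ax
        lo,hi=sb.min(),sb.max(); print(' body len',hi-lo,'ends',s1.min(),s1.max(), 'centre',(ax*(lo+hi)/2+n*nn).round(4))
E
python3 - <<'E'
from bot import *
bottles('w1',[((325,135,405,262),.060,.1,.056),((232,140,292,258),.048,.09,.044)])
E
```

```text
zmed 0.0595 angle deg 10.19 width 0.0548
 body len 0.09897036549364813 ends 0.5109262343406354 0.6385740141735284 centre [ 0.6256 -0.3086]
zmed 0.0474 angle deg 7.69 width 0.0433
 body len 0.08940885449190217 ends 0.5277889206569094 0.6473164000160508 centre [ 0.6029 -0.1869]
```

Run:
```python
from h import *
o=state();R=down(10.2)
print(to([.6059,-.3121,.13],R,o),to([.6059,-.3121,.0135],R,o))
D=np.load('pics/w1.npz');Rr,t=wcam(dict(tool_rot=D['q'],position=D['x']));c=robot.calibration('wrist')
print(cast(c,[(447,145),(440,185),(428,235),(418,280),(211,98),(195,275)],.016,Rr,t).round(4))
```

```text
(array([-2.56,  6.64, 16.59]), array([-0.1,  0.1, -1. ])) (array([-2.55,  6.66, 28.24]), array([-0.1,  0.1, -1. ]))
[[ 0.7186 -0.4011  0.016 ]
 [ 0.6686 -0.4046  0.016 ]
 [ 0.6016 -0.4051  0.016 ]
 [ 0.5372 -0.4071  0.016 ]
 [ 0.7267 -0.1057  0.016 ]
 [ 0.496  -0.104   0.016 ]]
```

drive_tool(targets=[-2.6,6.6,16.6,0,0,-1,-2.6,6.6,16.6,0,0,-1,-2.6,6.6,16.6,0,0,-1,-2.6,6.6,16.6,0,0,-1,-2.6,6.6,16.6,0,0,-1,-2.6,6.6,19.5,0,0,-1,-2.6,6.6,22.5,0,0,-1,-2.6,6.6,25.5,0,0,-1,-2.6,6.6,28.2,0,0,-1,-2.6,6.6,28.2,0,0,-1,-2.6,6.6,28.2,0,0,-1], grip=-0.65, squeeze=25)

```text
time: 3.12
position: [0.6054, -0.3076, 0.0153]
tool_rot: [0.996, 0.091, -0.001, -0.001]
ft_force: [0.2, 0.6, 0.6]
grip_width: 0.0717
```

drive_tool(targets=[0,0,0,0,0,0,0,0,0,0,0,0,0,0,0,0,0,0,0,0,0,0,0,0,0,0,0,0], grip=1)

```text
$.targets: bad value
```

drive_tool(targets=[0,0,0.1,0,0,0,0,0,0.1,0,0,0,0,0,0.1,0,0,0,0,0,0.1,0,0,0,0,0,0.1,0,0,0,0,0,0.1,0,0,0], grip=1)

```text
time: 3.62
position: [0.6073, -0.3102, 0.017]
tool_rot: [0.996, 0.091, 0.002, 0.001]
ft_force: [0.4, 0.5, 7.2]
grip_width: 0.056
```

```bash
python3 - <<'E'
from h import *
o=state();print(o['time'],o['q'],o['position'],o['grip_width'],o['ft_force'])
print(to([.56,-.26,.34],down(60),o))
E
cat poses.txt
```

```text
3.6167 [-6.35834049e-01  8.53770217e-01  1.41037902e+00  3.29140807e-04
  8.73367641e-01  7.53307322e-01] [ 0.60727709 -0.3101677   0.01704411] 0.05598694129595634 [0.36777645 0.47440218 7.17821573]
(array([ -3.65,  -5.7 , -32.32]), array([  0.2,  -0.1, -49.6]))
[[1.0134950801240046, 0.5282664715747759, 1.43362669279987, -3.165346036353722e-05, 1.1813780446102908, -0.1785269191964793], [0.23080535890486154, 0.5802109021913034, 0.2217819605375499], [0.18825107216310502, 0.9821205777440565, -0.0007883772133721132, -0.00028820564108013823]]
[[1.0134950801240046, 0.5282664715747759, 1.43362669279987, -3.165346036353722e-05, 1.1813780446102908, -0.1785269191964793], [0.23080535890486154, 0.5802109021913034, 0.2217819605375499], [0.18825107216310502, 0.9821205777440565, -0.0007883772133721132, -0.00028820564108013823]]
[[0.1031071660403441, 0.1961745543209408, 1.672059284344558, -0.001717757386575428, 1.2706480248331644, 0.28531720789619625], [0.44270419044345377, 0.1568971437928137, 0.3215754143204647], [0.768343413411041, 0.6400358491700685, 0.0006678740263444173, 0.0014369374740817792]]
[[-0.5422088620318324, 0.5235997310762197, 1.2266286032996747, -0.001700648396289554, 1.390009033990822, 0.869867792250544], [0.6218918636797109, -0.2456602588900912, 0.2957862303506846], [0.996839995480985, 0.07942835993628378, 6.375650057796693e-05, 0.0010747010796271221]]
[[-0.5396890960295169, 0.5213314627616212, 1.2302350749743676, -0.00012056919143478452, 1.3915417516739654, 0.8702633050414174], [0.6207995389506266, -0.24251510342458615, 0.29596309171471374], [0.9967667414060136, 0.0803460355041275, -0.0006511895440288188, -0.0003921196045223258]]
[[-0.6358340489208719, 0.8537702171493639, 1.4103790152365312, 0.00032914080686703733, 0.8733676406151011, 0.7533073220501092], [0.607277090012279, -0.31016769533125166, 0.017044106118855745], [0.9958855016024012, 0.09059745438406105, 0.0016070604517157585, 0.001259489565777967]]
```

Both jaws closed on the bottle at 56.0 mm, which is the large bottle's width. I'll fit a simple arm model from the logged poses so I can plan the turn.

```bash
cat > fit.py <<'E'
from h import *
L=[json.loads(l) for l in open('poses.txt')]
A=[];b=[]
for q,x,r in L:
    # lateral offset
    c,s=np.cos(q[0]),np.sin(q[0]); rr=c*x[0]+s*x[1]; lat=-s*x[0]+c*x[1]
    q2,q3=q[1],q[1]+q[2]
    if abs(q[3])>.05: continue
    A.append([1,0,np.sin(q2),np.sin(q3),np.cos(q3),np.sin(q3+q[4])]);b.append(rr)
    A.append([0,1,np.cos(q2),np.cos(q3),-np.sin(q3),0]);b.append(x[2])
    print('lat',round(lat,4),end=' ')
A=np.array(A);b=np.array(b)
for cols in([0,1,2,3],[1,2,3],[0,1,2,3,4],[1,2,3,4]):
    s=np.linalg.lstsq(A[:,cols],b,rcond=None);print(cols,s[0].round(4),np.abs(A[:,cols]@s[0]-b).max().round(5))
E
python3 fit.py
```

```text
lat 0.111 lat 0.111 lat 0.1105 lat 0.1105 lat 0.111 lat 0.1111 [0, 1, 2, 3] [-0.0109 -0.0763  0.5195  0.3979] 0.01906
[1, 2, 3] [-0.0765  0.5159  0.3884] 0.01934
[0, 1, 2, 3, 4] [ 0.0006 -0.0329  0.587   0.3909  0.1117] 0.00076
[1, 2, 3, 4] [-0.0329  0.5871  0.3914  0.1116] 0.00075
```

The arm has a 0.111 m lateral offset. Turning the bottle from a tool-down grasp would need a forearm flip. A neater way is to grasp it with the tool tilted 45° along the bottle's axis, because a half-turn about the tool axis then brings the mouth straight down. I'll release the bottle where it lies and re-grasp it tilted.

drive_tool(targets=[0,0,0,0,0,0,0,0,0,0,0,0,0,0,-2,0,0,0,0,0,-5,0,0,0,0,0,-8,0,0,0,-2,0,-12,0,7,0,-5,0,-15,0,14,0,-8,0,-16,0,21,0,-10,0,-17,0,28,0,-12,0,-18,0,35,0,-14,0,-18,0,42,0,-14,0,-18,0,45,0], grip=-0.65)

```text
time: 4.62
position: [0.469, -0.3339, 0.195]
tool_rot: [0.938, 0.087, 0.335, -0.034]
ft_force: [-0.5, 0.4, 0.6]
grip_width: 0.0717
```

```bash
python3 - <<'E'
from h import *
o,p,d=snap('wrist','w2');print(o['time'],o['q'],o['position'],Ro.from_quat(o['tool_rot']).as_matrix().round(3))
E
python3 fit.py
```

```text
4.6167 [-1.16723459  0.47585262  1.92171003  0.96777876  0.85081484 -0.4853435 ] [ 0.46895918 -0.33394536  0.19501179] [[ 0.761  0.185  0.622]
 [ 0.14  -0.983  0.121]
 [ 0.633 -0.005 -0.774]]
lat 0.111 lat 0.111 lat 0.1105 lat 0.1105 lat 0.111 lat 0.1111 [0, 1, 2, 3] [-0.0109 -0.0763  0.5195  0.3979] 0.01906
[1, 2, 3] [-0.0765  0.5159  0.3884] 0.01934
[0, 1, 2, 3, 4] [ 0.0006 -0.0329  0.587   0.3909  0.1117] 0.00076
[1, 2, 3, 4] [-0.0329  0.5871  0.3914  0.1116] 0.00075
```

View pics/w2.png

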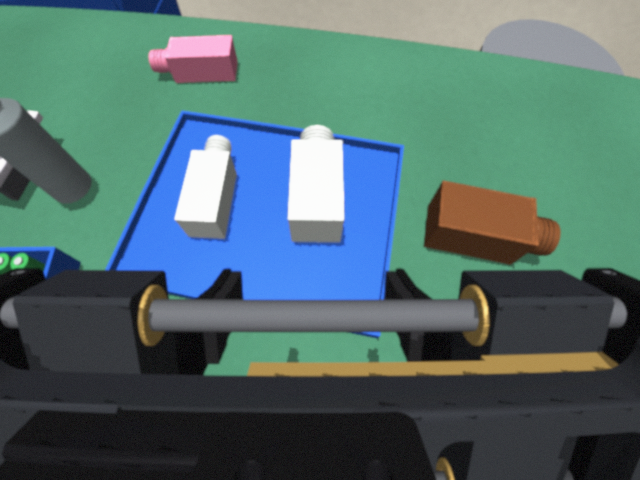

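```bash
cat > kin.py <<'E'
from h import *
def rots(q):
    z=lambda a:Ro.from_euler('z',a).as_matrix();y=lambda a:Ro.from_euler('y',a).as_matrix()
    return z(q[0]),y(q[1]),y(q[2]),z(q[3]),y(q[4]),z(q[5])
if __name__=='__main__':
    L=[json.loads(l) for l in open('poses.txt')]
    for q,x,r in L[-2:]:
        a=rots(q);C=np.linalg.multi_dot(a).T@Ro.from_quat(r).as_matrix();print(C.round(3).tolist())
    import itertools
    for lat,g in itertools.product((3,4),(3,4,5)):
        A=[];b=[]
        for q,x,r in L:
            R1,R2,R3,R4,R5,R6=rots(q);R123=R1@R2@R3;R1234=R123@R4;R5_=R1234@R5
            M=np.zeros((3,6));M[2,0]=1;M[:,1]=(R1@R2)[:,2];M[:,2]=R123[:,2]
            M[:,3]={3:R123,4:R1234}[lat][:,1];M[:,4]={3:R123,4:R1234,5:R5_}[g][:,0];M[:,5]=R5_[:,2]
            A.append(M);b.append(x)
        A=np.vstack(A);b=np.hstack(b);s=np.linalg.lstsq(A,b,rcond=None)[0]
        print(lat,g,s.round(4),abs(A@s-b).max().round(5))
E
python3 kin.py
```

```text
[[0.0, -1.0, 0.0], [1.0, 0.0, 0.0], [-0.0, 0.0, 1.0]]
[[0.0, -1.0, 0.0], [1.0, 0.0, 0.0], [-0.0, 0.0, 1.0]]
3 3 [0.2742 0.588  0.3917 0.111  0.1141 0.3055] 0.0
3 4 [0.1049 0.5947 0.394  0.1114 0.1328 0.1241] 0.0093
3 5 [0.2102 0.5274 0.3925 0.111  0.0166 0.2909] 0.0384
4 3 [0.3927 0.5431 0.4283 0.1045 0.1556 0.3436] 0.05233
4 4 [0.1869 0.5381 0.4285 0.1032 0.1557 0.1329] 0.06799
4 5 [0.2359 0.5014 0.49   0.1033 0.1004 0.2665] 0.09096
```

The kinematic model fits exactly. Next I'll solve the grasp and place poses.

```bash
cat >> kin.py <<'E'
h_,a_,f_,l_,e_,L_=.2742,.588,.3917,.111,.1141,.3055
C_=np.array([[0,-1,0],[1,0,0],[0,0,1.]])
def fk(q):
    R1,R2,R3,R4,R5,R6=rots(q);R123=R1@R2@R3;R5_=R123@R4@R5
    p=R1@np.array([0,0,h_])+a_*(R1@R2)[:,2]+R123@[e_,l_,f_]+L_*R5_[:,2]
    return p,R5_@R6@C_
lo=np.array([-3.08,-.75,.22,-1.43,0,-2.85]);hi=np.array([3.08,2.2,2.44,4.57,2.65,2.85])
from scipy.optimize import least_squares
def ik(p,R,seeds=None,n=40,rng=np.random.default_rng(0)):
    sol=[]
    S=list(seeds) if seeds is not None else [lo+(hi-lo)*rng.random(6) for _ in range(n)]
    for s in S:
        def f(q):
            x,M=fk(q);return np.r_[(x-p)*10,Ro.from_matrix(M.T@R).as_rotvec()]
        r=least_squares(f,np.clip(s,lo+1e-3,hi-1e-3),bounds=(lo,hi),max_nfev=60)
        if r.cost<1e-8 and not any(abs(r.x-t).max()<.02 for t in sol): sol.append(r.x)
    return sol
def tool(heading,dn,sx): # tool z at azimuth heading, dn deg below horizontal; jaw axis horizontal; sx=+1: tool x up side
    a,d=np.radians(heading),np.radians(dn);z=np.array([np.cos(a)*np.cos(d),np.sin(a)*np.cos(d),-np.sin(d)])
    y=np.cross(z,[0,0,1.]);y/=np.linalg.norm(y);x=np.cross(y,z); # up side? 
    if x[2]<0: x=-x
    x=x*sx; return np.c_[x,np.cross(z,x),z]
E
cat > plan.py <<'E'
from kin import *
def show(name,G,hd,dn,sx):
    R=tool(hd,dn,sx);p=np.array(G)+.0187*R[:,2]
    for s in ik(p,R,n=12): print(name,hd,sx,s.round(2))
if __name__=='__main__':
    ax=np.array([np.cos(np.radians(10.2)),np.sin(np.radians(10.2)),0]);G=np.array([.6256,-.3086,.032])-.024*ax
    for sx in(1,-1): show('grasp',G,10.2,45,sx)
    for sx in(1,-1):
        for hd in(-30,0,20,40):
            for z in(.160,.26): show(f'thick{z}',(.6115,.3215,z),hd,45,sx)
        for hd in (-10,0,10):
            for z in(.155,.255): show(f'thin{z}',(.612,.217,z),hd,45,sx)
E
time python3 plan.py
```

```text
grasp 10.2 1 [-0.92  0.9   1.81  1.56  0.68 -0.94]
grasp 10.2 -1 [-0.92  0.9   1.81  1.56  0.68  2.2 ]
thick0.16 -30 1 [ 0.59  0.73  1.6  -1.13  0.78 -2.77]
thick0.16 0 1 [ 0.45  0.65  1.83  4.5   0.32 -2.59]
thick0.16 20 1 [ 0.31  0.63  1.9   2.99  0.18 -1.45]
thick0.26 20 1 [0.31 0.45 1.83 0.33 0.08 1.22]
thick0.16 40 1 [ 0.17  0.63  1.89  1.81  0.38 -0.65]
thick0.26 40 1 [0.17 0.45 1.82 1.19 0.39 0.02]
thin0.155 -10 1 [ 0.32  0.64  1.92  4.34  0.37 -2.39]
thin0.155 0 1 [ 0.25  0.62  1.97  3.81  0.28 -2.04]
thin0.155 10 1 [ 0.17  0.62  2.    3.12  0.26 -1.56]
thin0.255 10 1 [0.17 0.41 1.93 0.42 0.01 1.15]
thick0.16 -30 -1 [ 0.59  0.73  1.6  -1.13  0.78  0.37]
thick0.26 -30 -1 [ 0.59  0.58  1.54 -0.97  0.88  0.13]
thick0.16 0 -1 [0.45 0.65 1.83 4.5  0.32 0.55]
thick0.26 0 -1 [ 0.45  0.48  1.76 -1.1   0.35 -0.17]
thick0.16 20 -1 [0.31 0.63 1.9  2.99 0.18 1.69]
thick0.26 20 -1 [ 0.31  0.45  1.83  0.33  0.08 -1.93]
thick0.16 40 -1 [0.17 0.63 1.89 1.81 0.38 2.49]
thin0.155 -10 -1 [0.32 0.64 1.92 4.34 0.37 0.75]
thin0.255 -10 -1 [ 0.32  0.45  1.85 -1.25  0.36  0.02]
thin0.155 0 -1 [0.25 0.62 1.97 3.81 0.28 1.1 ]
thin0.255 0 -1 [ 0.25  0.43  1.9  -1.32  0.18 -0.08]
thin0.155 10 -1 [0.17 0.62 2.   3.12 0.26 1.59]
thin0.255 10 -1 [ 0.17  0.41  1.93  0.42  0.01 -1.99]
real	0m28.662s
user	0m27.855s
sys	0m0.168s
```

```bash
cat > plan2.py <<'E'
from plan import *
ax=np.array([np.cos(np.radians(10.2)),np.sin(np.radians(10.2)),0]);G=np.array([.6256,-.3086,.032])-.02*ax
show('grasp',G,10.2,60,-1)
for dz in(.0,.1):
  for hd in(0,20,40): show(f'thick{dz}',(.6115,.3215,.156+dz),hd,30,1)
  for hd in (-10,0,10,20): show(f'thin{dz}',(.612,.217,.151+dz),hd,30,1)
D=np.load('pics/w1.npz');H=robot.calibration('wrist')['hand_eye'];c=robot.calibration('wrist')
v,u=np.nonzero((D['d']>0)&(D['d']<.2));s=slice(None,None,50)
u_=cv2.undistortPoints(np.c_[u,v].astype(float)[:,None],c['mtx'],c['distortion'])[:,0]
P=np.c_[u_,np.ones(len(u_))]*D['d'][v,u][:,None];P=P@H[:3,:3].T+H[:3,3]
for a in np.arange(-.2,.01,.015):
    w=(P[:,2]>a)&(P[:,2]<a+.015)
    if w.any(): print('tool z',a.round(3),'y',P[w,1].min().round(3),P[w,1].max().round(3),'x',P[w,0].min().round(3),P[w,0].max().round(3))
E
python3 plan2.py
```

```text
grasp 10.2 -1 [-0.82  0.84  1.7   1.01  0.52  2.84]
thick0.0 0 1 [ 0.49  0.76  1.93  3.86  0.67 -1.91]
thick0.0 20 1 [ 0.31  0.75  2.03  3.08  0.68 -1.55]
thick0.0 40 1 [ 0.12  0.75  2.02  2.37  0.75 -1.27]
thin0.0 -10 1 [ 0.37  0.76  2.02  3.85  0.75 -1.84]
thin0.0 0 1 [ 0.27  0.76  2.09  3.49  0.76 -1.69]
thin0.0 10 1 [ 0.17  0.76  2.13  3.13  0.79 -1.57]
thin0.0 20 1 [ 0.06  0.76  2.15  2.79  0.82 -1.48]
thick0.1 0 1 [ 0.49  0.56  1.89  4.13  0.51 -2.24]
thick0.1 20 1 [ 0.31  0.52  1.99  3.05  0.42 -1.51]
thick0.1 40 1 [ 0.12  0.53  1.98  2.11  0.59 -0.94]
thin0.1 -10 1 [ 0.37  0.54  1.98  4.1   0.58 -2.15]
thin0.1 0 1 [ 0.27  0.52  2.05  3.64  0.51 -1.88]
thin0.1 10 1 [ 0.17  0.51  2.09  3.13  0.5  -1.56]
thin0.1 20 1 [ 0.06  0.5   2.1   2.64  0.55 -1.28]
tool z -0.125 y -0.062 0.069 x 0.002 0.027
tool z -0.11 y -0.073 0.075 x -0.012 0.036
tool z -0.095 y -0.083 0.088 x -0.028 0.038
tool z -0.08 y -0.086 0.088 x -0.035 0.038
tool z -0.065 y -0.05 0.052 x -0.012 0.012
tool z -0.05 y -0.054 0.056 x -0.012 0.011
tool z -0.035 y -0.054 0.056 x -0.011 0.011
tool z -0.02 y -0.052 0.054 x -0.004 0.011
tool z -0.005 y -0.052 0.053 x -0.006 0.011
```

Run:
```python
from kin import *
ims=[]
for n,boxes in(("scene",((418,183,442,212),(448,162,475,196))),("side",((275,305,306,345),(266,355,300,397)))):
    p=np.load(f'pics/{n}0rgb.npy');d=np.load(f'pics/{n}0.npy');cal=robot.calibration(n)
    c=-cal['R'].T@cal['t'];print(n,'cam',c.round(3))
    g=p.astype(int).sum(2)/3
    for a,b,e,f in boxes:
        m=np.zeros(d.shape,bool);m[b:f,a:e]=True;m&=(g<165)
        v,u=np.nonzero(m&(d>0));P=pts(cal,np.c_[u,v],d[v,u])
        foot=abs(P[:,2]-.056)<.012
        Q=cast(cal,np.c_[u,v][foot],.056)[:,:2]
        (cx,cy),r=cv2.minEnclosingCircle((Q*1000).astype(np.float32)) 
        el=cv2.minAreaRect((Q*1000).astype(np.float32))
        pk=P[P[:,2]>.07]
        # peg: surface faces camera; axis = surface centroid + away from camera ~0.6 r
        az=pk[:,:2].mean(0)-c[:2];az/=np.linalg.norm(az)
        print('foot circle',np.round([cx,cy,r],1),'rect',np.round(el[0],1),np.round(el[1],1),'peg surf',pk[:,:2].mean(0).round(4),'ztop',pk[:,2].max().round(3),'away',az.round(2))
        ims.append(cv2.resize(p[b-6:f+6,a-6:e+6,::-1],(200,260),interpolation=cv2.INTER_NEAREST))
cv2.imwrite('pics/pegs.png',np.hstack(ims))
```

```text
scene cam [ 1.24  -0.426  1.348]
foot circle [611.2 213.7  27.5] rect [612.1 215.8] [44.3 54.1] peg surf [0.6137 0.2128] ztop 0.132 away [-0.7   0.71]
foot circle [595.6 333.9  48.8] rect [596.4 329.4] [81.2 74.3] peg surf [0.6143 0.3158] ztop 0.136 away [-0.64  0.76]
side cam [0.516 0.681 0.777]
foot circle [611.3 218.5  25.1] rect [612.  218.6] [46. 48.] peg surf [0.6115 0.2207] ztop 0.128 away [ 0.2  -0.98]
foot circle [609.8 322.8  24.7] rect [609.7 324.6] [46.6 45.8] peg surf [0.6095 0.3288] ztop 0.121 away [ 0.26 -0.97]
```

View pics/pegs.png

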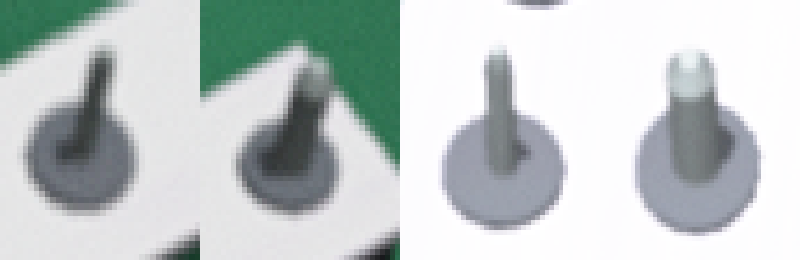

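Run:
```python
from bot import *
bottles('w2',[((280,120,355,250),.060,.1,.056),((165,130,245,245),.048,.09,.044)])
from kin import *
c=np.array([.6256,-.3086,.032])
R=tool(10.2,70,1);ax=np.array([np.cos(np.radians(10.2)),np.sin(np.radians(10.2)),0])
g=c-.024*ax+.0187*R[:,2];print(g)
o=state();
print('q',o['q'].round(2),o['time'],'now pos',o['position'])
for p in (g-.09*R[:,2],g): print(to(p,Ro.from_matrix(R),o),[s.round(2) for s in ik(p,R,[o['q']])])
```

```text
zmed 0.0592 angle deg 10.18 width 0.0546
 body len 0.10358990943006796 ends 0.506477722640703 0.630109416593336 centre [ 0.6226 -0.3087]
zmed 0.0472 angle deg 7.68 width 0.0451
 body len 0.09439271688799888 ends 0.5226705948652253 0.6384116451314661 centre [ 0.6004 -0.1881]
[ 0.608274   -0.31171744  0.01442775]
q [-1.17  0.48  1.93  0.97  0.85 -0.49] 4.6667 now pos [ 0.46630355 -0.33389216  0.19234039]
(array([ 2.82,  0.48, 14.37]), array([ -0.6, -19.3,   0. ])) [array([-0.81,  0.66,  1.66,  0.47,  0.68,  0.24])]
(array([-0.16,  0.58, 22.86]), array([ -0.6, -19.3,   0. ])) [array([-0.76,  0.82,  1.63,  0.55,  0.55,  0.18])]
```

drive_tool(targets=[0,0,0,0,0,0,0,0,0,0,0,0,0,0,0,0,0,0])

```text
time: 4.92
position: [0.4712, -0.3329, 0.1935]
tool_rot: [0.939, 0.088, 0.332, -0.036]
ft_force: [0.5, -0.1, 0.7]
grip_width: 0.0718
```

Run:
```python
from kin import *
c=np.array([.6250,-.3086,.032])
R=tool(10.2,70,1);ax=np.array([np.cos(np.radians(10.2)),np.sin(np.radians(10.2)),0])
g=c-.024*ax+.0187*R[:,2]
o=state();
print('q',o['q'].round(2),o['time'],'now pos',o['position'])
for p in (g-.09*R[:,2],g): print(to(p,Ro.from_matrix(R),o))
```

```text
q [-1.16  0.48  1.92  0.96  0.85 -0.47] 4.9167 now pos [ 0.47117802 -0.33291394  0.1934862 ]
(array([ 2.39,  0.53, 14.09]), array([ -0.8, -19. ,   0.3]))
(array([-0.54,  0.64, 22.6 ]), array([ -0.8, -19. ,   0.3]))
```

drive_tool(targets=[2.4,0.5,14.1,-0.8,-19,0.3,2.4,0.5,14.1,-0.8,-19,0.3,2.4,0.5,14.1,-0.8,-19,0.3,2.4,0.5,14.1,-0.8,-19,0.3,2.4,0.5,14.1,-0.8,-19,0.3,1.6,0.5,16.5,-0.8,-19,0.3,0.8,0.6,19,-0.8,-19,0.3,0,0.6,21,-0.8,-19,0.3,-0.5,0.6,22.6,-0.8,-19,0.3,-0.5,0.6,22.6,-0.8,-19,0.3,-0.5,0.6,22.6,-0.8,-19,0.3,-0.5,0.6,22.6,-0.8,-19,0.3])

```text
time: 5.92
position: [0.608, -0.311, 0.0155]
tool_rot: [0.981, 0.087, 0.174, -0.015]
ft_force: [0.1, -0.3, 0.3]
grip_width: 0.0714
```

drive_tool(targets=[0,0,0,0,0,0,0,0,0,0,0,0,0,0,0,0,0,0,0,0,0,0,0,0,0,0,0,0,0,0,0,0,0,0,0,0], grip=1, squeeze=30)

```text
time: 6.42
position: [0.6073, -0.3116, 0.0157]
tool_rot: [0.981, 0.087, 0.174, -0.015]
ft_force: [-1.1, -0.3, 5.6]
grip_width: 0.0561
```

Run:
```python
from kin import *
o,p,d=snap('wrist','w3')
print('q',o['q'].round(3),o['time'],'pos',o['position'],o['grip_width'],o['ft_force']);print(Ro.from_quat(o['tool_rot']).as_matrix().round(3))
```

```text
q [-0.765  0.817  1.63   0.557  0.552  0.172] 6.4167 pos [ 0.60727817 -0.31164766  0.01570324] 0.056074861677218944 [-1.12903853 -0.29344531  5.56545494]
[[ 0.924  0.175  0.339]
 [ 0.165 -0.985  0.06 ]
 [ 0.344  0.001 -0.939]]
```

View pics/w3.png

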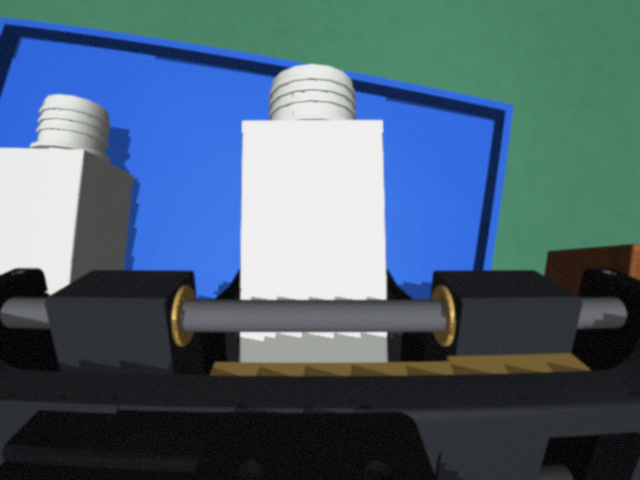

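```bash
cat > tr.py <<'E'
from kin import *
def rows(o,Q):
    """rows (cm,deg) relative to current pose for joint list Q"""
    R0=Ro.from_quat(o['tool_rot']);out=[]
    for q in Q:
        p,M=fk(q);s=R0.inv().apply(p-o['position'])*100;r=(R0.inv()*Ro.from_matrix(M)).as_rotvec(degrees=True);out.append(np.r_[s,r].round(1))
    return out
def chk(Q,m,half):
    for i,q in enumerate(Q):
        p,M=fk(q);w=p+M@m
        d='' 
        if i: p0,M0=fk(Q[i-1]); d=(round(np.linalg.norm(p-p0)*1000),round(np.degrees(Ro.from_matrix(M0.T@M).magnitude()),1),np.abs((q-Q[i-1])*12/np.array([2.79,2.79,3.14,3.14,3.14,3.14])).max().round(2))
        print(i,'tcp',p.round(3),'mouth',w.round(3),'tz',M[:,2].round(2),d,q.round(2))
E
python3 - <<'E'
from tr import *
o=state()
D=np.load('pics/w3.npz');Rr,t=wcam(o);cal=robot.calibration('wrist')
S=cast(cal,[(243,121),(313,121),(383,121)],.060,Rr,t);print(S.round(4),np.linalg.norm(S[0]-S[2]))
R=Ro.from_quat(o['tool_rot']);sh=R.inv().apply((S-o['position']));print('tool frame shoulder pts',sh.round(4))
ax=np.array([np.cos(np.radians(10.2)),np.sin(np.radians(10.2)),0]);at=R.inv().apply(ax);print('axis in tool',at.round(3))
# mouth using height: axis at z=.032
Mw=S[1]-[0,0,.028]+.03*ax;m=R.inv().apply(Mw-o['position']);m[1]=0;print('mouth tool',m.round(4))
g=np.array([0,0,-.0187]);print('along axis grip->mouth',(m-g)@at, 'perp',(m-g)-((m-g)@at)*at)
E
```

```text
[[ 0.6693 -0.2732  0.06  ]
 [ 0.6741 -0.3006  0.06  ]
 [ 0.6791 -0.328   0.06  ]] 0.055604231718334333
tool frame shoulder pts [[ 0.0789 -0.0269 -0.0183]
 [ 0.0788  0.0009 -0.0183]
 [ 0.0789  0.0287 -0.0183]]
axis in tool [ 0.939 -0.002  0.344]
mouth tool [0.0973 0.     0.0183]
along axis grip->mouth 0.10411041461808354 perp [-0.00043969  0.00018513  0.00120225]
```

```bash
cat >> tr.py <<'E'
m_L=np.array([.0973,0,.0183])
def place(foot,m,hd,dn,dz,seed):
    R=tool(hd,dn,-1);p=np.array(foot)+[0,0,dz]-R@m
    return ik(p,R,seed)
E
python3 - <<'E'
from tr import *
o=state();q0=o['q']
R=tool(0,20.1,-1);print((R@[.939,0,.344]).round(3))
for dz in(0,.09,.2):print(dz,place((.6105,.3215,.056),m_L,0,20.1,dz,[np.array([.49,.7,1.93,3.7,.7,1.3])]))
p,M=fk(q0)
for dz in(.1,.25,.3):print('lift',dz,ik(p+[-.05,0.02,dz],M,[q0]))
E
```

```text
[ 0.  0. -1.]
0 [array([0.51809603, 0.8408285 , 1.97735511, 3.75234571, 0.94576641,
       1.3754829 ])]
0.09 [array([0.51809603, 0.64527696, 1.96311201, 3.8637791 , 0.78037921,
       1.20489839])]
0.2 [array([0.51809603, 0.42973604, 1.88915774, 4.13482112, 0.58849158,
       0.85804672])]
lift 0.1 [array([-0.8023845 ,  0.60799166,  1.73116627,  0.48423059,  0.65849709,
        0.22729775])]
lift 0.25 [array([-0.8023845 ,  0.39665592,  1.59437663,  0.35062214,  0.97795796,
        0.41997103])]
lift 0.3 [array([-0.8023845 ,  0.34359258,  1.52868086,  0.32710029,  1.08998597,
        0.46588709])]
```

Run:
```python
from tr import *
o=state();q0=o['q']
p,M=fk(q0)
qa=ik(p+[-.05,0.02,.27],M,[q0])[0]
qm=np.array([-.15,.22,1.65,2.15,.85,.75])
qb=place((.6105,.3215,.056),m_L,0,20.1,.13,[np.array([.49,.7,1.93,3.7,.7,1.3])])[0]
s=np.linspace(0,1,25)
from scipy.interpolate import PchipInterpolator
Q=PchipInterpolator([0,.5,1],[qa,qm,qb])(s)
chk(Q,m_L,.04)
```

```text
0 tcp [ 0.557 -0.292  0.286] mouth [ 0.653 -0.274  0.302] tz [ 0.34  0.06 -0.94]  [-0.8   0.37  1.57  0.34  1.02  0.44]
1 tcp [ 0.602 -0.242  0.32 ] mouth [ 0.696 -0.229  0.349] tz [ 0.46  0.12 -0.88] (75, np.float64(8.7), np.float64(0.58)) [-0.75  0.34  1.57  0.49  1.01  0.46]
2 tcp [ 0.641 -0.19   0.356] mouth [ 0.731 -0.183  0.397] tz [ 0.56  0.19 -0.81] (74, np.float64(8.7), np.float64(0.58)) [-0.69  0.32  1.57  0.64  0.99  0.49]
3 tcp [ 0.673 -0.138  0.393] mouth [ 0.758 -0.138  0.444] tz [ 0.65  0.26 -0.72] (71, np.float64(8.7), np.float64(0.58)) [-0.64  0.29  1.58  0.79  0.98  0.51]
4 tcp [ 0.699 -0.087  0.431] mouth [ 0.778 -0.095  0.489] tz [ 0.71  0.32 -0.62] (69, np.float64(8.7), np.float64(0.58)) [-0.59  0.27  1.58  0.95  0.96  0.54]
5 tcp [ 0.718 -0.038  0.469] mouth [ 0.792 -0.054  0.532] tz [ 0.76  0.39 -0.52] (65, np.float64(8.8), np.float64(0.58)) [-0.53  0.26  1.59  1.1   0.95  0.56]
6 tcp [0.731 0.008 0.506] mouth [ 0.801 -0.018  0.571] tz [ 0.8   0.44 -0.4 ] (61, np.float64(8.9), np.float64(0.58)) [-0.48  0.25  1.59  1.25  0.93  0.59]
7 tcp [0.74  0.05  0.543] mou
[... 1943 characters left out ...]
[0.751 0.253 0.442] tz [0.98 0.15 0.11] (52, np.float64(9.8), np.float64(0.57)) [0.29 0.39 1.82 3.35 0.75 0.98]
21 tcp [0.705 0.3   0.471] mouth [0.727 0.274 0.378] tz [0.99 0.11 0.01] (59, np.float64(9.7), np.float64(0.57)) [0.35 0.43 1.85 3.49 0.74 1.01]
22 tcp [0.687 0.309 0.41 ] mouth [0.696 0.293 0.313] tz [ 0.99  0.08 -0.11] (64, np.float64(9.5), np.float64(0.57)) [0.41 0.47 1.88 3.64 0.73 1.04]
23 tcp [0.66  0.317 0.347] mouth [0.657 0.309 0.249] tz [ 0.97  0.04 -0.22] (69, np.float64(9.3), np.float64(0.57)) [0.46 0.51 1.91 3.79 0.72 1.07]
24 tcp [0.627 0.322 0.284] mouth [0.61  0.322 0.186] tz [ 0.94  0.   -0.34] (72, np.float64(9.1), np.float64(0.57)) [0.52 0.56 1.94 3.94 0.71 1.1 ]
```

```bash
cat >> tr.py <<'E'
from scipy.interpolate import PchipInterpolator
def resample(Q,da=6.3,dp=.037,dj=.6):
    """keep arrays dense then pick by cost"""
    out=[Q[0]];last=Q[0]
    vm=np.array([2.79,2.79,3.14,3.14,3.14,3.14])/12*dj
    p0,M0=fk(last);prev=Q[0]
    for q in Q[1:]:
        p,M=fk(q)
        if max(np.degrees(Ro.from_matrix(M0.T@M).magnitude())/da,np.linalg.norm(p-p0)/dp,(abs(q-last)/vm).max())>1:
            out.append(prev);last=prev;p0,M0=fk(last)
        prev=q
    out.append(Q[-1]);return np.array(out)
def printcalls(P,start=0,n=12):
    for k in range(start,len(P)-1,n):
        p0,M0=fk(P[k]);r=[]
        for q in P[k+1:k+1+n]:
            p,M=fk(q);r+=list(np.r_[M0.T@(p-p0)*100,Ro.from_matrix(M0.T@M).as_rotvec(degrees=True)].round(1))
        print(k,len(r)//6,[float(v) if v!=int(v) else int(v) for v in r])
E
python3 - <<'E'
from tr import *
o=state();q0=o['q'];p,M=fk(q0)
lift=[q0]
for d in np.linspace(0,.27,28)[1:]: lift.append(ik(p+[-.05*max(0,d-.1)/.17,.02*max(0,d-.1)/.17,d],M,[lift[-1]])[0])
qa=lift[-1]
qm=np.array([-.15,.22,1.65,2.15,.85,.75])
qb=place((.6105,.3215,.056),m_L,0,20.1,.13,[np.array([.49,.7,1.93,3.7,.7,1.3])])[0]
Q=PchipInterpolator([0,.5,1],[qa,qm,qb])(np.linspace(0,1,400))
P=resample(np.vstack([lift,Q[1:]]));np.save('P1.npy',P);print(len(P));printcalls(P)
print(P[12],P[24])
E
```

```text
52
0 12 [1, 0, -2.8, 0, 0, 0, 2.1, 0, -5.6, 0, 0, 0, 3.1, 0, -8.5, 0, 0, 0, 3.6, -0.3, -11.5, 0, 0, 0, 3.9, -0.8, -14.5, 0, 0, 0, 4.2, -1.3, -17.6, 0, 0, 0, 4.4, -1.8, -20.7, 0, 0, 0, 4.7, -2.3, -23.8, 0, 0, 0, 5.8, -3.3, -27.1, 0.2, 1, 0.3, 8.8, -5.3, -27.7, 1.3, 4.8, 1.5, 11.6, -7.3, -28.4, 2.6, 8.6, 2.8, 14.4, -9.4, -29.2, 4.2, 12.3, 4.1]
12 12 [2.6, -2.4, -0.2, 1.7, 3.5, 1.4, 5.1, -4.8, -0.4, 3.6, 6.9, 2.9, 7.4, -7.2, -0.8, 5.7, 10.2, 4.6, 9.7, -9.6, -1.3, 7.9, 13.3, 6.3, 12.1, -12.4, -1.9, 10.6, 16.7, 8.3, 14.3, -15, -2.7, 13.5, 19.8, 10.5, 16.3, -17.7, -3.5, 16.4, 22.7, 12.7, 18.4, -20.5, -4.5, 19.9, 25.7, 15.4, 20.4, -23.3, -5.6, 23.6, 28.5, 18.3, 22.3, -26.1, -6.9, 27.7, 31.2, 21.6, 24, -28.8, -8.3, 31.9, 33.5, 25.2, 25.4, -31.4, -9.7, 36.2, 35.6, 28.9]
24 12 [0, -2.9, 0.9, 3.5, 2.1, 4.5, 0, -5.6, 1.6, 6.9, 4.1, 9.2, 0, -8, 2.1, 10.1, 5.8, 14.1, 0, -10.3, 2.5, 13.2, 7.4, 19.2, 0, -12.3, 2.8, 16.2, 8.8, 24.5, -0.1, -14.1, 3, 18.9, 10, 29.9, -0.3, -15.4, 3.2, 21.2, 11, 35.1, -0.6, -16.3, 3.4, 23.2, 11.9, 40.5, -1.1, -16.9, 3.7, 24.8, 12.7, 46, -1.7, -17.1, 4, 26.2, 13.4, 51.7, -2.5, -17, 4.4, 27.2, 14.1, 57.5, -3.5, -16.6, 4.9, 27.8, 14.8, 63.4]
36 12 [0.1, 1.5, -0.2, 0.4, 2, 5.6, 0.3, 3.2, -0.6, 0.6, 4.2, 11.2, 0.7, 5.2, -1, 0.7, 6.6, 16.6, 1.2, 7.5, -1.7, 0.6, 9.3, 21.9, 1.7, 10.1, -2.5, 0.3, 12.2, 27.1, 2.2, 12.9, -3.6, 0, 15.4, 32.1, 2.8, 15.8, -4.8, -0.4, 18.8, 36.9, 3.4, 18.9, -6.3, -0.9, 22.5, 41.4, 3.9, 21.8, -7.9, -1.2, 26.1, 45.2, 4.4, 24.8, -9.7, -1.6, 29.8, 48.8, 4.9, 27.7, -11.8, -1.9, 33.7, 52.1, 5.2, 30.3, -13.8, -2.1, 37.3, 54.8]
48 3 [3.2, 0.7, -0.8, 0.8, 3.5, 2.7, 6.5, 1.3, -1.8, 1.7, 6.9, 5.2, 8.2, 1.6, -2.3, 2.3, 8.7, 6.4]
[-0.71825095  0.32742549  1.5711397   0.57722113  0.99849161  0.47737905] [-0.35277239  0.22847368  1.61303486  1.5941362   0.89998049  0.65012557]
```

drive_tool(targets=[1,0,-2.8,0,0,0,2.1,0,-5.6,0,0,0,3.1,0,-8.5,0,0,0,3.6,-0.3,-11.5,0,0,0,3.9,-0.8,-14.5,0,0,0,4.2,-1.3,-17.6,0,0,0,4.4,-1.8,-20.7,0,0,0,4.7,-2.3,-23.8,0,0,0,5.8,-3.3,-27.1,0.2,1,0.3,8.8,-5.3,-27.7,1.3,4.8,1.5,11.6,-7.3,-28.4,2.6,8.6,2.8,14.4,-9.4,-29.2,4.2,12.3,4.1])

```text
time: 7.47
position: [0.6254, -0.2119, 0.3397]
tool_rot: [0.958, 0.055, 0.275, -0.067]
ft_force: [0.1, 0.3, -0.9]
grip_width: 0.0558
```

drive_tool(targets=[2.6,-2.4,-0.2,1.7,3.5,1.4,5.1,-4.8,-0.4,3.6,6.9,2.9,7.4,-7.2,-0.8,5.7,10.2,4.6,9.7,-9.6,-1.3,7.9,13.3,6.3,12.1,-12.4,-1.9,10.6,16.7,8.3,14.3,-15,-2.7,13.5,19.8,10.5,16.3,-17.7,-3.5,16.4,22.7,12.7,18.4,-20.5,-4.5,19.9,25.7,15.4,20.4,-23.3,-5.6,23.6,28.5,18.3,22.3,-26.1,-6.9,27.7,31.2,21.6,24,-28.8,-8.3,31.9,33.5,25.2,25.4,-31.4,-9.7,36.2,35.6,28.9])

```text
time: 8.47
position: [0.7445, 0.1001, 0.5859]
tool_rot: [0.747, -0.121, 0.491, -0.432]
ft_force: [0.1, -0.0, -1.0]
grip_width: 0.0557
```

Run:
```python
from tr import *
o=state();P=np.load('P1.npy');print(o['time'],o['q'].round(3),P[24].round(3),o['grip_width'],fk(P[24])[0],o['position'])
```

```text
8.4667 [-0.351  0.23   1.617  1.602  0.899  0.646] [-0.353  0.228  1.613  1.594  0.9    0.65 ] 0.05567321457088644 [0.74466399 0.09905548 0.58682469] [0.74449582 0.10007465 0.58592551]
```

Tracking is excellent, so I'll continue the planned path.

drive_tool(targets=[0,-2.9,0.9,3.5,2.1,4.5,0,-5.6,1.6,6.9,4.1,9.2,0,-8,2.1,10.1,5.8,14.1,0,-10.3,2.5,13.2,7.4,19.2,0,-12.3,2.8,16.2,8.8,24.5,-0.1,-14.1,3,18.9,10,29.9,-0.3,-15.4,3.2,21.2,11,35.1,-0.6,-16.3,3.4,23.2,11.9,40.5,-1.1,-16.9,3.7,24.8,12.7,46,-1.7,-17.1,4,26.2,13.4,51.7,-2.5,-17,4.4,27.2,14.1,57.5,-3.5,-16.6,4.9,27.8,14.8,63.4])

```text
time: 9.47
position: [0.7278, 0.2459, 0.6815]
tool_rot: [-0.389, 0.428, -0.293, 0.761]
ft_force: [0.5, 1.2, 0.5]
grip_width: 0.0556
```

drive_tool(targets=[0.1,1.5,-0.2,0.4,2,5.6,0.3,3.2,-0.6,0.6,4.2,11.2,0.7,5.2,-1,0.7,6.6,16.6,1.2,7.5,-1.7,0.6,9.3,21.9,1.7,10.1,-2.5,0.3,12.2,27.1,2.2,12.9,-3.6,0,15.4,32.1,2.8,15.8,-4.8,-0.4,18.8,36.9,3.4,18.9,-6.3,-0.9,22.5,41.4,3.9,21.8,-7.9,-1.2,26.1,45.2,4.4,24.8,-9.7,-1.6,29.8,48.8,4.9,27.7,-11.8,-1.9,33.7,52.1,5.2,30.3,-13.8,-2.1,37.3,54.8])

```text
time: 10.47
position: [0.6646, 0.316, 0.3555]
tool_rot: [-0.056, 0.775, -0.015, 0.63]
ft_force: [-0.1, 0.6, -0.8]
grip_width: 0.0559
```

drive_tool(targets=[3.2,0.7,-0.8,0.8,3.5,2.7,6.5,1.3,-1.8,1.7,6.9,5.2,8.2,1.6,-2.3,2.3,8.7,6.4,8.2,1.6,-2.3,2.3,8.7,6.4,8.2,1.6,-2.3,2.3,8.7,6.4,8.2,1.6,-2.3,2.3,8.7,6.4])

```text
time: 10.97
position: [0.6272, 0.3219, 0.2829]
tool_rot: [0.0, 0.819, 0.0, 0.574]
ft_force: [0.2, -0.1, -1.1]
grip_width: 0.0559
```

Run:
```python
from tr import *
o,p,d=snap('side','s1');snap('scene','c1');P=np.load('P1.npy');print(o['time'],o['q'].round(3),P[-1].round(3),o['grip_width'],fk(P[-1])[0],o['position'])
M=Ro.from_quat(o['tool_rot']).as_matrix();print('mouth',o['position']+M@m_L,'axis',M@[.939,0,.344])
for n,f,(a,b,c,e) in(('side','s1',(200,200,360,420)),('scene','c1',(380,60,540,260))):
    I=cv2.imread(f'pics/{f}.png')[b:e,a:c];cv2.imwrite(f'pics/{f}c.png',cv2.resize(I,None,fx=2.5,fy=2.5))
```

```text
10.9667 [0.519 0.566 1.943 3.937 0.71  1.106] [0.518 0.563 1.943 3.941 0.706 1.1  ] 0.05593177233026253 [0.62675266 0.3215     0.28366284] [0.6271656  0.32190603 0.28287592]
mouth [0.61113884 0.32199878 0.1851758 ] axis [ 2.66468338e-03  9.31868335e-04 -1.00002452e+00]
```

View pics/s1c.png

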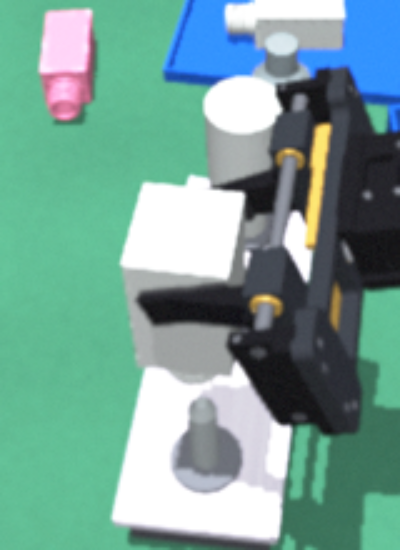

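View pics/c1c.png

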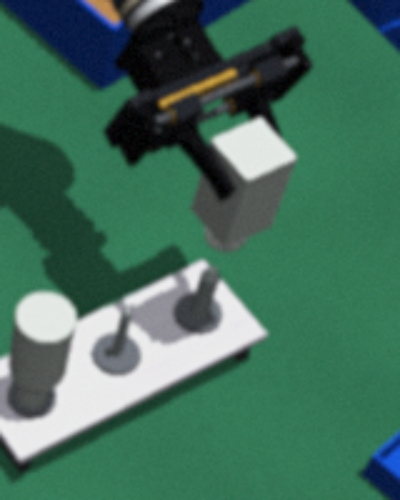

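The bottle hangs vertically, neck-down, above the thick peg (side crop: body at (185,270), peg at (203,430)). I'll check the lateral offset from the base face in both cameras.

```bash
cat > face.py <<'E'
from h import *
def face(n,f,box,z,tol=.007):
    D=np.load(f'pics/{f}.npz');p,d=D['p'],D['d'];cal=robot.calibration(n);a,b,c,e=box
    hsv=cv2.cvtColor(p,cv2.COLOR_RGB2HSV)
    m=np.zeros(d.shape,bool);m[b:e,a:c]=True;m&=(d>0)&(hsv[...,1]<80)&(hsv[...,2]>130)
    v,u=np.nonzero(m);P=pts(cal,np.c_[u,v],d[v,u]);s=abs(P[:,2]-z)<tol
    Q=cast(cal,np.c_[u,v][s],z)[:,:2]
    r=cv2.minAreaRect((Q*1000).astype(np.float32));print(n,s.sum(),'zmed',np.median(P[s,2]).round(4),'rect',np.round(r[0],1),np.round(r[1],1),round(r[2],1),'mean',Q.mean(0).round(4))
E
python3 - <<'E'
from face import *
face('side','s1',(245,265,300,345),.315); face('scene','c1',(455,100,505,160),.315)
E
```

```text
side 1530 zmed 0.3134 rect [610.6 325.2] [56.5 61.7] 0.2 mean [0.6104 0.3263]
scene 499 zmed 0.3146 rect [612.1 319.6] [57.7 58.4] 89.7 mean [0.6123 0.3196]
```

drive_tool(targets=[1.4,0,0.5,0,0,0,2.8,0,1,0,0,0,4.2,0,1.5,0,0,0,5.2,0,1.9,0,0,0,6,0,2.2,0,0,0,6.8,0,2.5,0,0,0,7.5,0,2.7,0,0,0,7.5,0,2.7,0,0,0])

```text
time: 11.73
position: [0.6257, 0.3217, 0.2003]
tool_rot: [0.0, 0.82, -0.0, 0.572]
ft_force: [0.3, -0.2, -0.8]
grip_width: 0.0559
```

Run:
```python
from tr import *
o=state();M=Ro.from_quat(o['tool_rot']).as_matrix();print(o['time'],'mouth',o['position']+M@m_L,'axis',M@[.939,0,.344],o['ft_force'],o['moment'],M.T@[0,0,-1])
```

```text
11.7333 mouth [0.60921297 0.32170499 0.10266445] axis [-1.93524237e-03 -2.28913242e-04 -1.00002660e+00] [ 0.30645867 -0.19808047 -0.76758724] [0.04353733 0.74033907 0.0105145 ] [9.38305794e-01 2.29450101e-04 3.45806572e-01]
```

drive_tool(targets=[1,0,0.35,0,0,0,2,0,0.7,0,0,0,3,0,1.1,0,0,0,3.5,0,1.3,0,0,0,3.8,0,1.4,0,0,0,3.9,0,1.45,0,0,0,3.9,0,1.45,0,0,0])

```text
time: 12.32
position: [0.6261, 0.322, 0.16]
tool_rot: [0.0, 0.82, 0.0, 0.573]
ft_force: [0.2, -0.2, -0.6]
grip_width: 0.0559
```

Run:
```python
from tr import *
o=state();M=Ro.from_quat(o['tool_rot']).as_matrix();print(o['time'],'mouth',o['position']+M@m_L,'axis',M@[.939,0,.344],o['ft_force'],o['moment'],o['joint_velocities'].round(3))
```

```text
12.3167 mouth [0.60984881 0.32205538 0.06233637] axis [ 5.75245595e-05  4.09514841e-04 -1.00002841e+00] [ 0.21272324 -0.20012524 -0.6018035 ] [0.06770064 0.79357156 0.0339771 ] [ 0.002 -0.017 -0.001  0.002 -0.001 -0.004]
```

Mouth is at about 62 mm; 6 mm to go. I'll lower it in small steps and feel for contact.

drive_tool(targets=[0.2,0,0.07,0,0,0,0.4,0,0.14,0,0,0,0.5,0,0.18,0,0,0,0.6,0,0.22,0,0,0,0.6,0,0.22,0,0,0])

```text
time: 12.73
position: [0.6262, 0.3221, 0.1553]
tool_rot: [0.0, 0.819, 0.0, 0.574]
ft_force: [-2.8, 0.1, 3.8]
grip_width: 0.0559
```

Run:
```python
from tr import *
o,p,d=snap('side','s2');M=Ro.from_quat(o['tool_rot']).as_matrix();print(o['time'],'mouth',o['position']+M@m_L,'axis',M@[.939,0,.344],o['ft_force'],o['moment'])
cv2.imwrite('pics/s2c.png',cv2.resize(cv2.imread('pics/s2.png')[240:420,220:360],None,fx=4,fy=3.3)[:600])
```

```text
12.7333 mouth [0.61025456 0.32220372 0.05762423] axis [ 0.00317441  0.00103624 -1.00002292] [-2.80123992  0.10884199  3.79450628] [ 0.05320312  0.45548433 -0.09654536]
```

View pics/s2c.png

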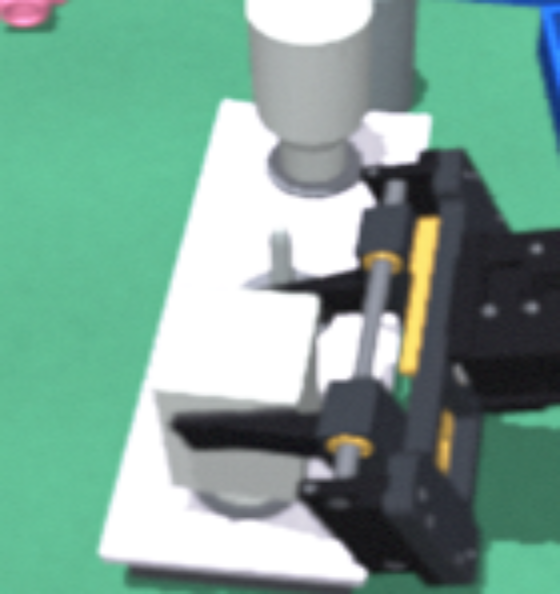

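drive_tool(targets=[0.1,0,0.04,0,0,0,0.1,0,0.04,0,0,0])

```text
time: 12.95
position: [0.6265, 0.3219, 0.1553]
tool_rot: [0.001, 0.818, 0.0, 0.575]
ft_force: [-4.4, -1.2, 7.3]
grip_width: 0.0557
```

drive_tool(targets=[0,0,0,0,0,0,0,0,0,0,0,0,0,0,0,0,0,0,0,0,0,0,0,0,0,0,0,0,0,0], grip=-0.6)

```text
time: 13.37
position: [0.6262, 0.322, 0.1526]
tool_rot: [0.0, 0.82, 0.0, 0.573]
ft_force: [0.4, -0.9, 0.7]
grip_width: 0.0695
```

Run:
```python
from face import *
o,p,d=snap('side','s3');snap('scene','c3');print(o['time'],o['position'],o['ft_force'],o['grip_width'])
face('side','s3',(245,310,310,375),.186);face('scene','c3',(430,120,510,200),.186)
cv2.imwrite('pics/s3c.png',np.hstack([cv2.resize(cv2.imread('pics/s3.png')[240:420,220:360],(390,500)),cv2.resize(cv2.imread('pics/c3.png')[90:250,380:510],(400,500))]))
```

```text
13.3667 [0.62619516 0.32201281 0.15257216] [ 0.35762341 -0.92201852  0.68405663] 0.06945400566225332
side 1239 zmed 0.1859 rect [605.  312.3] [85.  67.6] 88.6 mean [0.6102 0.3247]
scene 444 zmed 0.1863 rect [610.6 320.1] [58.6 58.8] 89.9 mean [0.6109 0.3201]
```

View pics/s3c.png

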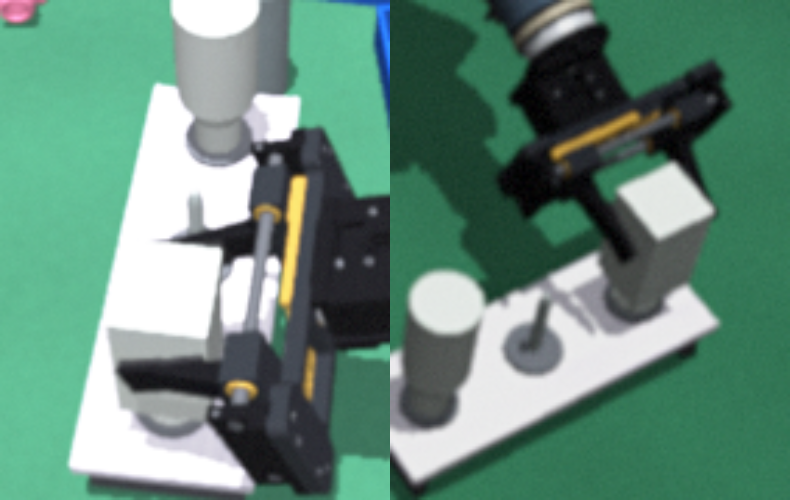

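The large bottle is seated: its base face is at 186 mm in both cameras, and the grip is released with about zero force. Next I'll retract and plan the return to the small bottle.

```bash
cat > ret.py <<'E'
from tr import *
o=state();q0=o['q'];p,M=fk(q0)
r=[q0]
for d in np.linspace(0,.12,13)[1:]: r.append(ik(p-M[:,2]*d+[0,0,.0],M,[r[-1]])[0])
for d in np.linspace(0,.16,13)[1:]: r.append(ik(p-M[:,2]*.12+[0.0,-.0,d],M,[r[-1]])[0])
print(np.array(r)[[0,12,24]].round(2))
hd=7.7;c=np.array([.602,-.1875,.032]);ax=np.array([np.cos(np.radians(hd)),np.sin(np.radians(hd)),0])
R=tool(hd,70,1);g=c-.02*ax+.0187*R[:,2];print('tcp grasp',g)
qg=ik(g,R,[np.array([-.6,.8,1.7,.5,.55,.2])])[0];qp=ik(g-.1*R[:,2],R,[qg])[0];print(qg,qp)
qm=np.array([-.1,.15,1.75,2.1,.8,.7])
Q=PchipInterpolator([0,.5,1],[r[-1],qm,qp])(np.linspace(0,1,400))
gl=[qp]
for d in np.linspace(.1,0,11)[1:]: gl.append(ik(g-d*R[:,2],R,[gl[-1]])[0])
P=resample(np.vstack([r,Q[1:],gl[1:]]),dj=.65);np.save('P2.npy',P);print(len(P))
chk(P[::4],np.zeros(3),0);printcalls(P)
E
python3 ret.py
```

```text
[[0.52 0.84 1.98 3.75 0.95 1.38]
 [0.67 0.74 2.16 3.88 1.04 1.4 ]
 [0.67 0.35 2.06 4.21 0.73 0.9 ]]
tcp grasp [ 0.58851844 -0.18932278  0.01442775]
[-0.60966436  0.77097722  1.82869071  0.71073098  0.36298708  0.18003045] [-0.65727024  0.57269184  1.86778042  0.52254102  0.5093418   0.34431427]
57
0 tcp [0.626 0.322 0.153] mouth [0.626 0.322 0.153] tz [ 0.94  0.   -0.34]  [0.52 0.84 1.98 3.75 0.95 1.38]
1 tcp [0.514 0.322 0.207] mouth [0.514 0.322 0.207] tz [ 0.94  0.   -0.34] (125, np.float64(0.0), np.float64(0.7)) [0.67 0.71 2.16 3.9  1.01 1.37]
2 tcp [0.514 0.322 0.314] mouth [0.514 0.322 0.314] tz [ 0.94  0.   -0.34] (107, np.float64(0.0), np.float64(1.22)) [0.67 0.44 2.1  4.1  0.8  1.06]
3 tcp [0.558 0.321 0.43 ] mouth [0.558 0.321 0.43 ] tz [ 0.98  0.04 -0.18] (124, np.float64(11.7), np.float64(0.65)) [0.59 0.31 2.01 4.   0.75 0.88]
4 tcp [0.612 0.312 0.559] mouth [0.612 0.312 0.559] tz [0.99 0.13 0.1 ] (140, np.float64(21.9), np.float64(1.5)) [0.45 0.24 1.93 3.61 0.77 0.86]
5 tcp [0.639 0.3   0.657] mouth [0.639 0.3   0.657] tz [0.93 0.24 0.29] (102, np.float64(22.8), np.float
[... 2643 characters left out ...]
, -1.7, -3.3, -0.3, 6.9, -0.8, -7.4, -3.3, -6.1, -0.5, 10.3, -1.4, -10.8, -5.1, -8.8, -0.8, 13.8, -2.1, -14.3, -7.1, -11.3, -1.1, 17.3, -2.9, -17.6, -9.2, -13.7, -1.5, 20.9, -4, -20.8, -11.5, -15.9, -2, 24, -5, -23.6, -13.7, -17.8, -2.5, 27.1, -6.1, -26.2, -16, -19.6, -3.1, 30.1, -7.3, -28.7, -18.5, -21.3, -3.8, 33.1, -8.5, -31, -21.1, -22.9, -4.7, 36.3, -10.1, -33.4, -24.1, -24.7, -5.8, 39.4, -11.7, -35.5, -27.3, -26.3]
48 8 [-2.6, 2.2, 1, -1.6, -3.1, -2.2, -5.4, 4.3, 2, -2.8, -6.3, -4.3, -8.2, 6.2, 2.9, -3.7, -9.4, -6.5, -11.1, 7.9, 3.7, -4.3, -12.6, -8.7, -12.9, 8.7, 5.9, -4.4, -14, -9.7, -13.6, 9, 8.8, -4.4, -14, -9.7, -14.3, 9.3, 11.7, -4.4, -14, -9.7, -14.8, 9.5, 13.7, -4.4, -14, -9.7]
```

drive_tool(targets=[0,0,-3,0,0,0,0,0,-6,0,0,0,0,0,-9,0,0,0,-1.3,0,-12.5,0,0,0,-3.8,0,-13.4,0,0,0,-6.3,0,-14.3,0,0,0,-8.8,0,-15.2,0,0,0,-11.3,0,-16.1,0,0,0,-13.8,0,-17,0,0,0,-17,0,-17.1,-0.5,-2.3,-1.2,-20.4,0,-16.4,-1.3,-6.2,-3.3,-23.7,-0.1,-15.9,-2,-10,-5.7])

```text
time: 14.47
position: [0.5582, 0.3213, 0.433]
tool_rot: [-0.051, 0.764, -0.013, 0.643]
ft_force: [0.5, 0.4, -0.2]
grip_width: 0.0693
```

Run:
```python
from face import *
o,p,d=snap('side','s4');print(o['time'],o['position'],o['q'].round(2),np.load('P2.npy')[12].round(2))
face('side','s4',(245,310,310,375),.186)
cv2.imwrite('pics/s4c.png',cv2.resize(p[200:440,200:380,::-1],(450,600)))
```

```text
14.4667 [0.55823481 0.32127858 0.432966  ] [0.59 0.3  2.01 4.   0.75 0.89] [0.59 0.31 2.01 4.   0.75 0.88]
side 1230 zmed 0.1859 rect [610.5 324.5] [57.1 59.1] 0.2 mean [0.6104 0.3249]
```

View pics/s4c.png

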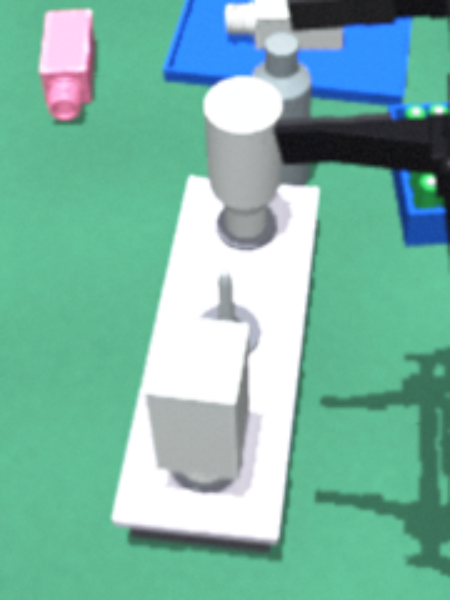

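The large bottle stands upright on the thick peg (crop (195,410)) and is free of the gripper. I'll go on to the small bottle.

drive_tool(targets=[-3.5,-0.5,1,-0.6,-4.2,-2.9,-6.8,-1.1,1.8,-1,-8.3,-6.1,-10.3,-1.7,2.5,-1.3,-12.7,-9.9,-13.5,-2.4,2.9,-1.4,-16.8,-13.9,-16.5,-3,3.3,-1.4,-20.6,-18.2,-19.1,-3.5,3.5,-1.3,-24.1,-22.8,-21.4,-4,3.7,-1.1,-27.3,-27.5,-23.4,-4.5,3.8,-0.9,-30.2,-32.4,-25.3,-5,3.9,-0.7,-33,-38,-26.7,-5.4,4.1,-0.4,-35.4,-43.8,-27.8,-5.9,4.3,-0.3,-37.3,-49.7,-28.4,-6.3,4.5,-0.1,-38.9,-55.7])

```text
time: 15.52
position: [0.6553, 0.2868, 0.7067]
tool_rot: [-0.399, 0.405, -0.29, 0.77]
ft_force: [-0.9, -0.0, 0.8]
grip_width: 0.0697
```

drive_tool(targets=[0.4,-0.4,0.3,-1.3,-1.6,-5.7,1.1,-0.6,0.4,-2.9,-3,-11.3,1.9,-0.5,0.4,-4.7,-4.2,-16.9,3,-0.2,0.3,-6.8,-5.2,-22.2,4.3,0.3,0,-9.1,-6.1,-27.5,5.9,0.9,-0.5,-11.9,-7,-33,7.7,1.8,-1.3,-15,-7.8,-38.2,9.7,2.7,-2.2,-18.3,-8.5,-43.2,12.1,3.9,-3.2,-22,-9,-47.9,14.8,5.1,-4.5,-26,-9.5,-52.3,17.7,6.4,-5.9,-30.3,-10,-56.5,20.5,7.5,-7.4,-34.4,-10.5,-60])

```text
time: 16.52
position: [0.7038, 0.1396, 0.5331]
tool_rot: [0.769, -0.152, 0.466, -0.41]
ft_force: [0.3, 0.5, -0.5]
grip_width: 0.0694
```

drive_tool(targets=[-0.1,3.6,-0.3,-3.9,-1.7,-3.3,-0.3,6.9,-0.8,-7.4,-3.3,-6.1,-0.5,10.3,-1.4,-10.8,-5.1,-8.8,-0.8,13.8,-2.1,-14.3,-7.1,-11.3,-1.1,17.3,-2.9,-17.6,-9.2,-13.7,-1.5,20.9,-4,-20.8,-11.5,-15.9,-2,24,-5,-23.6,-13.7,-17.8,-2.5,27.1,-6.1,-26.2,-16,-19.6,-3.1,30.1,-7.3,-28.7,-18.5,-21.3,-3.8,33.1,-8.5,-31,-21.1,-22.9,-4.7,36.3,-10.1,-33.4,-24.1,-24.7,-5.8,39.4,-11.7,-35.5,-27.3,-26.3])

```text
time: 17.52
position: [0.6339, -0.1234, 0.2205]
tool_rot: [0.955, -0.011, 0.287, -0.072]
ft_force: [-1.1, -0.6, -0.4]
grip_width: 0.0696
```

drive_tool(targets=[-2.6,2.2,1,-1.6,-3.1,-2.2,-5.4,4.3,2,-2.8,-6.3,-4.3,-8.2,6.2,2.9,-3.7,-9.4,-6.5,-11.1,7.9,3.7,-4.3,-12.6,-8.7,-11.8,8,3.7,-4.4,-14,-9.7,-11.8,8,3.7,-4.4,-14,-9.7,-11.8,8,3.7,-4.4,-14,-9.7])

```text
time: 18.1
position: [0.5582, -0.189, 0.1143]
tool_rot: [0.982, 0.066, 0.174, -0.013]
ft_force: [-0.2, -0.5, -0.1]
grip_width: 0.0699
```

Run:
```python
from tr import *
o,p,d=snap('wrist','w5');print(o['time'],o['position'],o['q'].round(2))
g=np.array([ 0.58851844,-0.18932278,0.01442775]);R=tool(7.7,70,1)
print(to(g-.08*R[:,2],Ro.from_matrix(R),o),to(g,Ro.from_matrix(R),o))
```

```text
18.1 [ 0.55815705 -0.18900353  0.11434751] [-0.65  0.56  1.86  0.51  0.52  0.37]
(array([-0.6 ,  0.44,  2.41]), array([-0.1, -0.1, -0. ])) (array([-0.62,  0.46, 10.41]), array([-0.1, -0.1, -0. ]))
```

View pics/w5.png

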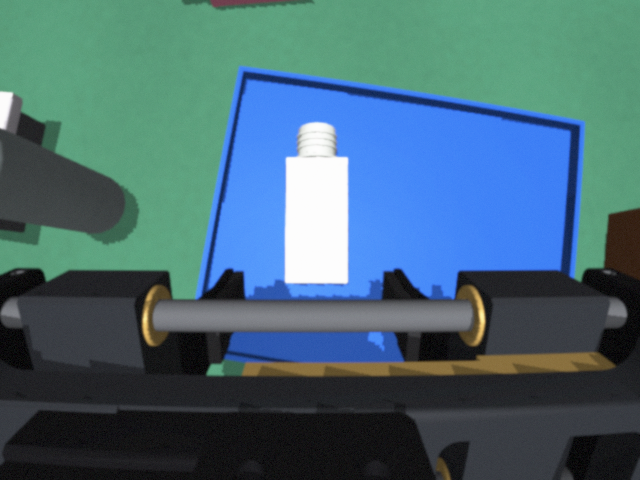

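The small bottle is aligned in view, with body corners at about (287,156) and (348,283). I'll measure it again.

Run:
```python
from bot import *
bottles('w5',[((270,115,362,292),.048,.09,.044)])
D=np.load('pics/w5.npz');R,t=wcam(dict(tool_rot=D['q'],position=D['x']))
C=cast(robot.calibration('wrist'),[(286,156),(348,156),(286,283),(348,283)],.048,R,t);print(C.round(4),C.mean(0).round(4))
```

```text
zmed 0.0473 angle deg 7.35 width 0.0429
 body len 0.08950496491637283 ends 0.5287977256104335 0.6452697226243443 centre [ 0.6024 -0.1864]
[[ 0.6451 -0.1583  0.048 ]
 [ 0.6511 -0.2026  0.048 ]
 [ 0.5553 -0.1713  0.048 ]
 [ 0.5611 -0.214   0.048 ]] [ 0.6031 -0.1866  0.048 ]
```

drive_tool(targets=[-0.6,0.4,2.4,0,0,0,-0.6,0.4,5.2,0,0,0,-0.6,0.4,8,0,0,0,-0.6,0.4,10.4,0,0,0,-0.6,0.4,10.4,0,0,0,-0.6,0.4,10.4,0,0,0])

```text
time: 18.65
position: [0.5888, -0.1882, 0.0148]
tool_rot: [0.982, 0.067, 0.174, -0.013]
ft_force: [0.1, -0.1, 0.8]
grip_width: 0.0696
```

drive_tool(targets=[0,0,0,0,0,0,0,0,0,0,0,0,0,0,0,0,0,0,0,0,0,0,0,0,0,0,0,0,0,0,0,0,0,0,0,0,0,0,0,0,0,0], grip=1, squeeze=30)

```text
time: 19.23
position: [0.5887, -0.189, 0.0161]
tool_rot: [0.982, 0.067, 0.175, -0.012]
ft_force: [-2.5, 1.2, 7.5]
grip_width: 0.0437
```

Run:
```python
from tr import *
o,p,d=snap('wrist','w6')
print('q',o['q'].round(3),o['time'],'pos',o['position'],o['grip_width'],o['ft_force']);print(Ro.from_quat(o['tool_rot']).as_matrix().round(3))
```

```text
q [-0.611  0.768  1.83   0.719  0.365  0.171] 19.2333 pos [ 0.5887419  -0.18899717  0.01608938] 0.043709701972787354 [-2.46919398  1.22605854  7.53368428]
[[ 0.93   0.135  0.342]
 [ 0.127 -0.991  0.047]
 [ 0.345 -0.001 -0.938]]
```

View pics/w6.png

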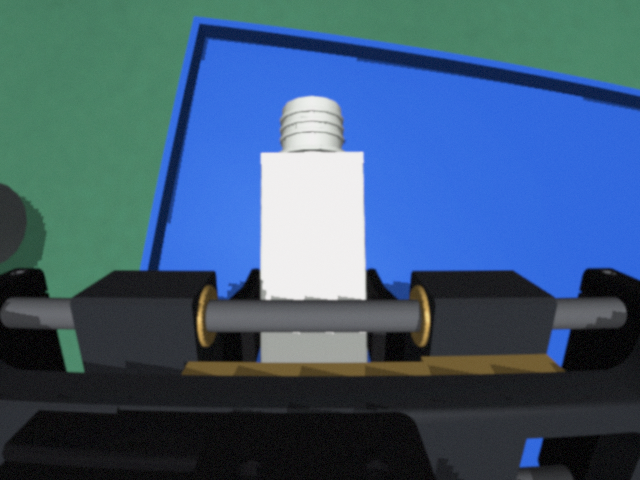

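```bash
cat > p3.py <<'E'
from tr import *
o=state()
Rr,t=wcam(o);cal=robot.calibration('wrist')
S=cast(cal,[(260.5,152.5),(312.5,152.5),(364.5,152.5)],.048,Rr,t);print(S.round(4),np.linalg.norm(S[0]-S[2]))
R=Ro.from_quat(o['tool_rot']);print('shoulder tool',R.inv().apply(S-o['position']).round(4))
d=S[0]-S[2];ax=np.array([d[1],-d[0],0]);ax/=np.linalg.norm(ax);print('yaw',np.degrees(np.arctan2(ax[1],ax[0])))
ax=np.array([np.cos(np.radians(7.6)),np.sin(np.radians(7.6)),0]);at=R.inv().apply(ax);print('axis in tool',at.round(4))
m=R.inv().apply(S[1]-[0,0,.022]+.03*ax-o['position']);print('m',m.round(4));m[1]=0
np.save('mS.npy',m)
dn=np.degrees(np.arctan2(at[2],at[0]));print('dn',dn, 'grip->mouth',(m+[0,0,.0187])@at)
q0=o['q'];p,M=fk(q0);lift=[q0]
for d in np.linspace(0,.27,28)[1:]: lift.append(ik(p+[0,0,d],M,[lift[-1]])[0])
qa=lift[-1];qm=np.array([-.2,.16,1.75,2.1,.8,.75])
qb=place((.6117,.2165,.056),m,0,dn,.15,[np.array([.3,.5,2.0,3.6,.6,1.3])])[0]
print(place((.6117,.2165,.056),m,0,dn,0,[qb]))
Q=PchipInterpolator([0,.5,1],[qa,qm,qb])(np.linspace(0,1,400))
P=resample(np.vstack([lift,Q[1:]]),dj=.65);np.save('P3.npy',P);print(len(P));chk(P[::3],m,0);printcalls(P)
E
python3 p3.py
```

```text
[[ 0.6444 -0.1596  0.048 ]
 [ 0.6474 -0.1818  0.048 ]
 [ 0.6504 -0.2039  0.048 ]] 0.04463956984232689
shoulder tool [[ 0.0664 -0.0216 -0.0096]
 [ 0.0664  0.0007 -0.0096]
 [ 0.0665  0.023  -0.0096]]
yaw 7.793087029843143
axis in tool [0.9385 0.003  0.3453]
m [0.087  0.0008 0.0214]
dn 20.19966111449278 grip->mouth 0.09547474289460639
[array([0.29178709, 0.87079426, 2.15149685, 3.44867476, 1.10423762,
       1.53245236])]
47
0 tcp [ 0.589 -0.189  0.016] mouth [ 0.677 -0.177  0.026] tz [ 0.34  0.05 -0.94]  [-0.61  0.77  1.83  0.72  0.36  0.17]
1 tcp [ 0.589 -0.189  0.106] mouth [ 0.677 -0.177  0.116] tz [ 0.34  0.05 -0.94] (90, np.float64(0.0), np.float64(0.99)) [-0.61  0.6   1.8   0.48  0.53  0.43]
2 tcp [ 0.589 -0.189  0.196] mouth [ 0.677 -0.177  0.206] tz [ 0.34  0.05 -0.94] (90, np.float64(0.0), np.float64(0.75)) [-0.61  0.46  1.73  0.36  0.73  0.58]
3 tcp [ 0.593 -0.184  0.29 ] mouth [ 0.681 -0.172  0.301] tz [ 0.36  0.06 -0.93] (94, np.float64(1.1), np.float64(0.79)) [-0.61  0.34  1.63  0.32  0.93  0.68]
4 tcp [ 0.64  -0.111  0.346] mouth [ 0.725 -0.108  0.375] tz [ 0.53  0.18 -0.
[... 2533 characters left out ...]
 -0.3, -3.5, 0.6, 5.8, 3.9, 10.3, -0.5, -4.8, 0.7, 8.3, 5.7, 15.6, -0.7, -5.6, 0.8, 10.3, 7.1, 20.9, -1, -5.9, 0.9, 11.9, 8.5, 26.7, -1.3, -5.8, 1, 13.1, 9.7, 32.2, -1.8, -5.4, 1.2, 14, 10.8, 38, -2.4, -4.6, 1.3, 14.5, 11.9, 44, -3.2, -3.5, 1.5, 14.8, 13, 50.2, -4, -2.2, 1.7, 14.8, 14.1, 55.9, -4.9, -0.7, 1.8, 14.5, 15.3, 61.7, -6, 1, 1.9, 14, 16.6, 67.5]
36 10 [1.3, 1.8, -0.5, -0.3, 2.4, 5.5, 2.7, 3.8, -1, -0.5, 5, 10.9, 4.2, 5.9, -1.8, -0.8, 7.8, 16.2, 5.8, 8.2, -2.7, -1.1, 10.9, 21.4, 7.5, 10.6, -3.7, -1.2, 14.1, 26.4, 9.1, 13.1, -5, -1.3, 17.6, 31.2, 10.8, 15.6, -6.5, -1.3, 21.2, 35.8, 12.5, 18.1, -8.2, -1, 25, 40.1, 14.2, 20.7, -10.1, -0.6, 29, 44.1, 15.3, 22.4, -11.6, -0.2, 31.8, 46.8]
```

drive_tool(targets=[1,0,-2.8,0,0,0,2.1,0,-5.6,0,0,0,3.1,0,-8.4,0,0,0,4.1,0,-11.3,0,0,0,5.2,0,-14.1,0,0,0,6.2,0,-16.9,0,0,0,7.3,0,-19.7,0,0,0,8.3,0,-22.5,0,0,0,9.9,-0.5,-25.5,0.4,0.9,0.4,12.4,-2.7,-26.5,2.4,5.1,2.3,14.9,-4.9,-27.7,4.6,9.1,4.2,17.2,-7,-28.9,6.9,12.9,6.1])

```text
time: 20.28
position: [0.6409, -0.1107, 0.3473]
tool_rot: [0.956, 0.022, 0.28, -0.089]
ft_force: [0.3, 0.8, -1.2]
grip_width: 0.044
```

drive_tool(targets=[2.4,-2.8,-0.6,2.7,4,2.2,4.6,-5.5,-1.3,5.6,7.9,4.5,6.7,-8.1,-2.1,8.5,11.5,6.9,8.8,-10.9,-3.2,11.9,15.1,9.7,10.8,-13.5,-4.3,15.4,18.6,12.6,12.7,-16.2,-5.6,19.3,22,15.9,14.5,-18.8,-7,23.2,25,19.3,16,-21.1,-8.4,27.1,27.8,22.9,17.3,-23.1,-9.8,31.1,30.2,26.7,18.5,-25,-11.2,35,32.2,30.6,19.5,-26.6,-12.5,38.9,34,34.7,20.4,-28,-13.7,42.6,35.5,38.9])

```text
time: 21.28
position: [0.714, 0.1384, 0.6125]
tool_rot: [0.688, -0.217, 0.474, -0.505]
ft_force: [-0.5, 0.7, -2.4]
grip_width: 0.0441
```

drive_tool(targets=[-0.2,-1.9,0.3,3,2,5.1,-0.3,-3.5,0.6,5.8,3.9,10.3,-0.5,-4.8,0.7,8.3,5.7,15.6,-0.7,-5.6,0.8,10.3,7.1,20.9,-1,-5.9,0.9,11.9,8.5,26.7,-1.3,-5.8,1,13.1,9.7,32.2,-1.8,-5.4,1.2,14,10.8,38,-2.4,-4.6,1.3,14.5,11.9,44,-3.2,-3.5,1.5,14.8,13,50.2,-4,-2.2,1.7,14.8,14.1,55.9,-4.9,-0.7,1.8,14.5,15.3,61.7,-6,1,1.9,14,16.6,67.5])

```text
time: 22.28
position: [0.705, 0.1896, 0.5747]
tool_rot: [-0.319, 0.572, -0.225, 0.721]
ft_force: [0.7, 0.9, -0.4]
grip_width: 0.0436
```

drive_tool(targets=[1.3,1.8,-0.5,-0.3,2.4,5.5,2.7,3.8,-1,-0.5,5,10.9,4.2,5.9,-1.8,-0.8,7.8,16.2,5.8,8.2,-2.7,-1.1,10.9,21.4,7.5,10.6,-3.7,-1.2,14.1,26.4,9.1,13.1,-5,-1.3,17.6,31.2,10.8,15.6,-6.5,-1.3,21.2,35.8,12.5,18.1,-8.2,-1,25,40.1,14.2,20.7,-10.1,-0.6,29,44.1,15.3,22.4,-11.6,-0.2,31.8,46.8,15.3,22.4,-11.6,-0.2,31.8,46.8,15.3,22.4,-11.6,-0.2,31.8,46.8])

```text
time: 23.28
position: [0.6221, 0.2155, 0.2938]
tool_rot: [-0.001, 0.82, -0.001, 0.572]
ft_force: [-0.4, -0.1, 0.7]
grip_width: 0.0439
```

drive_tool(targets=[0,0,0,0,0,0,0,0,0,0,0,0])

```text
time: 23.45
position: [0.6236, 0.2149, 0.2961]
tool_rot: [0.0, 0.819, -0.001, 0.574]
ft_force: [0.4, 0.5, -1.0]
grip_width: 0.0434
```

Run:
```python
from tr import *
from face import face
m=np.load('mS.npy')
o,p,d=snap('side','s7');snap('scene','c7');P=np.load('P3.npy');print(o['time'],o['q'].round(3),P[-1].round(3),o['grip_width'],fk(P[-1])[0],o['position'])
M=Ro.from_quat(o['tool_rot']).as_matrix();print('mouth',o['position']+M@m,'axis',M@[.9385,0,.3453],M.T@[0,0,-1])
face('side','s7',(240,200,310,330),.326);face('scene','c7',(400,90,480,180),.326)
cv2.imwrite('pics/s7c.png',np.hstack([cv2.resize(cv2.imread('pics/s7.png')[200:420,210:370],(400,550)),cv2.resize(cv2.imread('pics/c7.png')[70:250,370:500],(400,550))]))
```

```text
23.45 [0.288 0.487 2.102 3.57  0.702 1.336] [0.292 0.487 2.103 3.574 0.7   1.335] 0.04343405138602312 [0.62164528 0.2165     0.29501819] [0.62358272 0.21487605 0.29612297]
mouth [0.6139706 0.2148551 0.2070682] axis [ 3.74693402e-03 -3.92987673e-04 -1.00000007e+00] [9.39780599e-01 3.87692834e-04 3.41778109e-01]
side 720 zmed 0.3257 rect [607.7 217.4] [59.6 61.7] 7.7 mean [0.6133 0.2194]
scene 336 zmed 0.3262 rect [614.3 213.6] [46.3 46.5] 0.2 mean [0.6142 0.2135]
```

View pics/s7c.png

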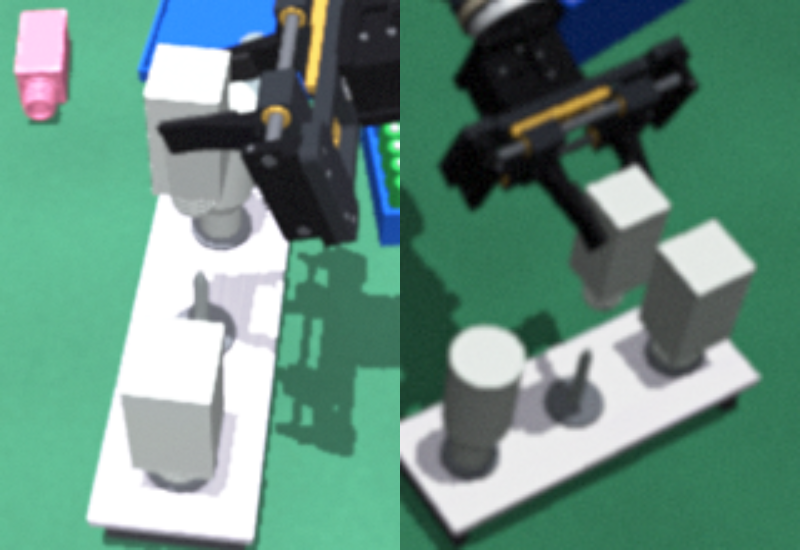

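The small bottle hangs vertically over the thin peg (side crop: bottle (190,120), peg (200,290)). It sits about 2 mm off, so I'll correct that while descending.

drive_tool(targets=[0.1,0.15,-0.2,0,0,0,1.9,0.15,0.5,0,0,0,3.8,0.15,1.2,0,0,0,5.2,0.15,1.7,0,0,0,6.1,0.15,2,0,0,0,7,0.15,2.35,0,0,0,7.5,0.15,2.5,0,0,0,8,0.15,2.7,0,0,0,8.5,0.15,2.9,0,0,0,9,0.15,3.1,0,0,0,9.4,0.15,3.2,0,0,0,9.4,0.15,3.2,0,0,0])

```text
time: 24.55
position: [0.6198, 0.2165, 0.1941]
tool_rot: [0.0, 0.821, -0.001, 0.572]
ft_force: [0.1, -0.4, -0.6]
grip_width: 0.0442
```

```bash
cat > st.py <<'E'
from tr import *
m=np.load('mS.npy')
o=state();M=Ro.from_quat(o['tool_rot']).as_matrix();print(o['time'],'mouth',o['position']+M@m,'axis',M@[.9385,0,.3453],o['ft_force'],o['moment'])
E
python3 st.py
```

```text
24.55 mouth [0.60976055 0.21645394 0.10512986] axis [-1.26785469e-03 -8.46159274e-04 -1.00000601e+00] [ 0.12775476 -0.41717601 -0.63441613] [ 0.0347863   0.77934791 -0.02385568]
```

drive_tool(targets=[1,0,0.45,0,0,0,2,0,0.8,0,0,0,2.8,0,1.1,0,0,0,3.4,0,1.3,0,0,0,3.8,0,1.5,0,0,0,3.9,0,1.5,0,0,0,3.9,0,1.5,0,0,0])

```text
time: 25.13
position: [0.6206, 0.2165, 0.1529]
tool_rot: [0.0, 0.82, -0.001, 0.572]
ft_force: [0.1, 0.5, -0.7]
grip_width: 0.0437
```

```bash
python3 st.py
```

```text
25.1333 mouth [0.61057746 0.21648404 0.06392974] axis [-3.16250782e-04 -7.43995776e-04 -1.00000684e+00] [ 0.11144271  0.47386031 -0.65421425] [-6.19196033e-04  7.40049175e-01  2.18253814e-02]
```

drive_tool(targets=[0.2,0,0.07,0,0,0,0.4,0,0.14,0,0,0,0.6,0,0.22,0,0,0,0.7,0,0.25,0,0,0,0.75,0,0.27,0,0,0,0.75,0,0.27,0,0,0])

```text
time: 25.63
position: [0.6207, 0.2166, 0.1463]
tool_rot: [0.0, 0.819, -0.0, 0.573]
ft_force: [-1.3, 0.1, 3.1]
grip_width: 0.044
```

```bash
python3 st.py
```

```text
25.6333 mouth [0.61100282 0.21653724 0.05729458] axis [ 2.60353827e-03 -3.35650196e-04 -1.00000372e+00] [-1.28367873  0.08498348  3.06850439] [ 0.02062242  0.22139233 -0.04994084]
```

Contact is at 57 mm with about 3.7 N. I'll press slightly and check the height with the cameras before releasing.

drive_tool(targets=[0.1,0,0.04,0,0,0,0.1,0,0.04,0,0,0])

```text
time: 25.8
position: [0.621, 0.2164, 0.1463]
tool_rot: [0.001, 0.819, -0.001, 0.574]
ft_force: [-3.7, -1.0, 8.0]
grip_width: 0.0438
```

```bash
python3 st.py
python3 - <<'E'
from face import *
snap('side','s8');snap('scene','c8')
face('side','s8',(255,280,305,330),.176);face('scene','c8',(410,130,460,205),.176)
cv2.imwrite('pics/s8c.png',np.hstack([cv2.resize(cv2.imread('pics/s8.png')[200:420,210:370],(400,550)),cv2.resize(cv2.imread('pics/c8.png')[70:250,370:500],(400,550))]))
E
```

```text
25.8 mouth [0.61149041 0.21641552 0.05721834] axis [ 5.09272366e-03 -2.01573024e-04 -9.99994182e-01] [-3.74323798 -1.01575296  8.01313581] [-0.03838565 -0.06685623 -0.11266179]
side 596 zmed 0.1758 rect [608.3 219.5] [51.  49.5] 1.3 mean [0.6111 0.22  ]
scene 295 zmed 0.1768 rect [609.8 245.5] [ 48.1 107.6] 3.9 mean [0.6116 0.2162]
```

View pics/s8c.png

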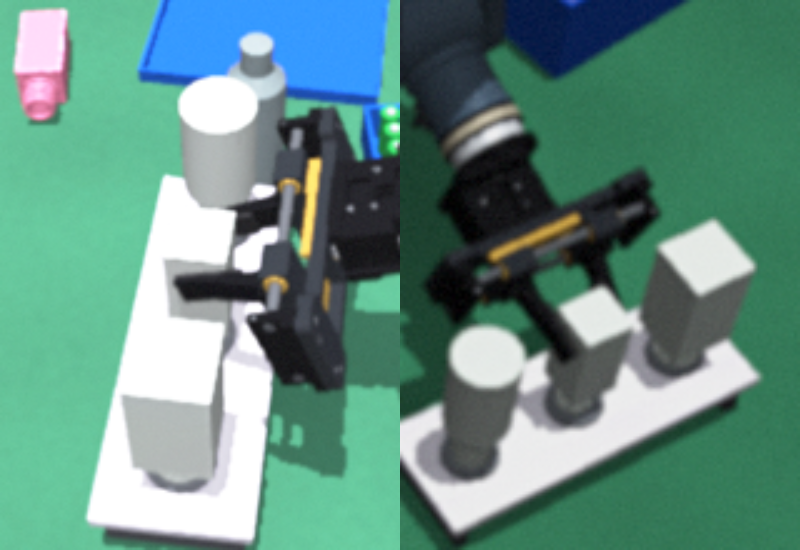

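The small bottle's base is at 176 mm, which is the seated height. Release and retract.

drive_tool(targets=[0,0,0,0,0,0,0,0,0,0,0,0,0,0,0,0,0,0,0,0,0,0,0,0,0,0,0,0,0,0], grip=-0.4)

```text
time: 26.32
position: [0.6205, 0.2166, 0.1438]
tool_rot: [0.0, 0.82, -0.001, 0.572]
ft_force: [-0.8, -0.1, 0.4]
grip_width: 0.06
```

drive_tool(targets=[0,0,-1,0,0,0,0,0,-3,0,0,0,0,0,-5,0,0,0,0,0,-7,0,0,0,0,0,-9,0,0,0,0,0,-10,0,0,0,0,0,-10,0,0,0,0,0,-10,0,0,0])

```text
time: 26.98
position: [0.5267, 0.2171, 0.1788]
tool_rot: [-0.0, 0.82, -0.0, 0.572]
ft_force: [0.2, -0.2, -0.2]
grip_width: 0.0605
```

Run:
```python
from face import *
o,p,d=snap('side','s9');o2,p2,_=snap('scene','c9');print(o['time'],o['position'],o['ft_force'],o['grip_width'],o['joint_velocities'].round(3))
face('side','s9',(255,280,305,330),.176,.004);face('scene','c9',(410,130,455,205),.176,.004)
face('side','s9',(245,310,310,375),.186,.004);face('scene','c9',(455,120,510,200),.186,.004)
cv2.imwrite('pics/s9c.png',np.hstack([cv2.resize(p[140:420,200:400,::-1],(400,560)),cv2.resize(p2[120:280,240:500,::-1],(400,560))]))
```

```text
26.9833 [0.52671869 0.21709084 0.17878722] [ 0.17374202 -0.23855502 -0.16070257] 0.06048667912076747 [-0.015  0.008 -0.04  -0.001 -0.002  0.001]
side 563 zmed 0.1759 rect [611.1 218.3] [44.2 48.1] 0.2 mean [0.6111 0.2182]
scene 248 zmed 0.1766 rect [609.  244.6] [ 46.7 108.2] 3.8 mean [0.6114 0.2152]
side 1179 zmed 0.1859 rect [610.8 323.7] [57.9 56.6] 89.7 mean [0.6106 0.3241]
scene 368 zmed 0.1866 rect [610.3 320.5] [58.  58.7] 89.1 mean [0.6109 0.3203]
```

View pics/s9c.png

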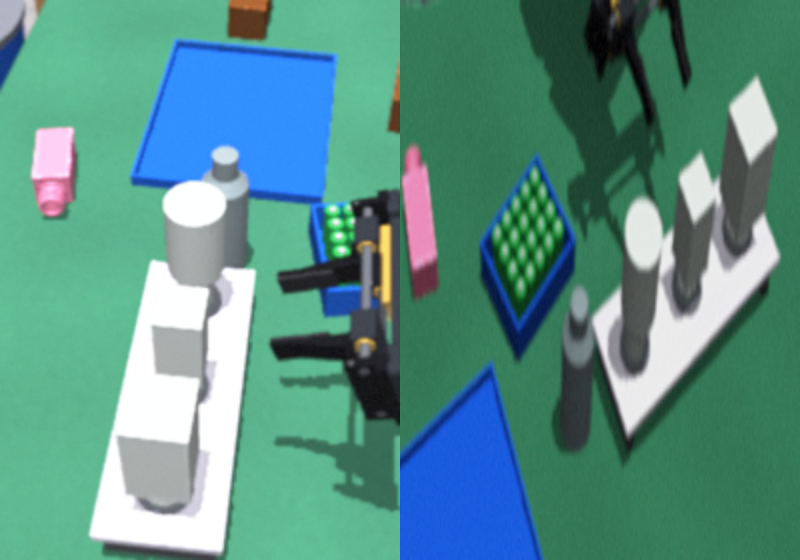

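Both bottles are seated and upright. The can, bin and parked bottle are standing, the gripper is clear and there is no force on it. Handing in.

Run:
```python
from h import *
a=np.load('pics/scene0rgb.npy').astype(int);b=np.load('pics/c9.npz')['p'].astype(int)
for n,(x0,y0,x1,y1) in dict(can=(343,203,366,250),bin=(292,165,355,220),parked=(384,177,411,227)).items(): print(n,np.abs(a-b)[y0:y1,x0:x1].mean().round(1))
print(robot.hand_in())
```

```text
can 4.8
bin 5.5
parked 6.2
the job is handed in; nothing more can be done
None
```

Both bottles are seated neck-down on their pegs, and I handed the job in at about 27 s. I gripped each one with the tool tilted along its axis, turned it over in the air, lowered it over its peg until I felt foot contact, then released it and backed the gripper off.

**Seating:** the large bottle's base face read 186–187 mm on the thick peg and the small one's 176–177 mm on the middle thin peg. Both match a mouth flat on the foot (186 and 176 mm). Both bottles stand upright.

**Contact forces:** I pressed with at most about 8–9 N at either foot. The wrist force was about zero once the gripper had backed off.

**Other objects:** the can, bin and parked bottle look unchanged between the first and last scene pictures, apart from small brightness differences.

**Disagreements and extra moves:**
- The two fixed cameras disagree by 3–4 mm in y, which is more than the stated 2 mm calibration. I used the mean of the two, and no jamming showed while lowering.
- The last scene-camera rectangle for the small bottle merged with the large bottle's side face, so I ignored it. The side camera and the face heights agreed.
- I gripped the large bottle once with the tool pointing straight down, then released it in the tray and re-gripped it tilted.

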